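# Draw the clay extruder's plunger for loading

## Robot

A 6-joint arm with a two-finger parallel gripper is mounted at the origin on the work surface. World frame = base frame: x ahead of the robot, y to its left, z up, the work surface at z = 0. Lengths are in mm, angles in rad, forces in N, time in s.
With the tool pointing down it reaches from about 400 to 925 mm from the base axis. Payload 12.5 kg.
Tool frame: the origin (TCP) lies at the very end of the fingers, on their centre line; the grasp point (between the pads) lies 19 mm behind it (env.grip_point_offset is the distance from the TCP to the grasp point, in mm); z points along the fingers, y is the direction in which the jaws open and shut (so a half turn about z gives the same grasp; the last joint's range is limited). The gripper opens to 95 mm and grips with 3 to 60 N. Pads are 20 mm wide; open, the fingers measure 119 mm over their backs; the gripper's body (75 mm by 180 mm) begins 59 mm behind the grasp point.
Start: joints at [1.081, 0.491, 1.559, -0, 1.092, -0.106], TCP at [234.016, 579.558, 179.061] pointing down, gripper open.
Joint ranges: [-3.1, 3.1], [-0.84, 2.19], [0.05, 2.79], [-1.13, 4.28], [0.06, 2.93], [-2.69, 2.69]. Speed limits (rad/s): [2.22, 2.22, 2.79, 3.14, 3.14, 3.14].

## Interface

Orientations are given as [roll, pitch, yaw] about the fixed x, y, z axes, in that order (R = Rz(yaw) Ry(pitch) Rx(roll)).
In Python, from cell import env gives the robot as it stands.
- The arm moves only by the tool drive_tool, never from a script. Its argument "commands" is a list of rows, each an object of numbers: "dx", "dy", "dz": the shift along the world's x, y, z in mm; "yaw": the turn about the world's z in degrees. In form: [{"dx": .., "dy": .., "dz": .., "yaw": ..}, ...]. A call has 1 to 5 rows; each row shifts and turns the commanded pose from where the row before left it; what a row does not reach is not made up. A row lasts 1/12 s, in which the tool goes at most 41.7 mm and 7.16 degrees, less where a joint would pass 70% of its speed; a pose out of reach is approached as far as the arm can. A call with a gripper value outside its range is refused whole. "grip" is the opening, from 0 (shut) to 1 (fully open), set as the call begins (left out, the last holds). The fingers move at their own pace and stop on an object; the grip force is fixed at half the most. Time passes only in rows, so rows that do not move let the fingers close. It gives the time, the measured TCP pose, the force and the opening at its end, in the units of the state.
- env.state(): the state, without advancing time (a new reading comes with each control period).
- env.read_camera(name): name is "side" or "top"; returns the picture (480x640x3 uint8, red, green, blue); there is no depth.
- env.calibration(name): a dict with "intrinsics" (3x3 intrinsics, pixels), "rvec" (rotation vector, rad) and "tvec" (3), from world to camera coordinates, as OpenCV has them. Camera axes: x right, y down, z forward; pixel columns grow to the right and rows downward; lengths in mm; the calibration is good to about 2 mm. A picture is of the moment at which its call begins. calibration takes no time and is no camera call.
- env.job_done(): hands the job in, once; it reports no verdict.
Trained networks look in the newest picture that a camera, given by its name, has taken for a name from the list of things; names that differ only in an ending like _2 or _b are one class to them, and where a whole thing is asked for, a point or a joint stands for the part that bears it (a point fixed in the world has none). Each returns a list of dicts, best first, with "conf" (0 to 1); they miss things now and then, are a little off and sometimes report something else, mostly with a low value. They report only what shows in the picture. A call takes as long as a camera call. They do not tell look-alikes from the thing itself.
- env.trace(query, camera): "pixels" (480x640 bool, what is visible of it) and "pixel" ([column, row] in pixels, amid what is visible of it).
- env.place_of(query, camera): "pixel" ([column, row] in pixels: a listed point, or the origin of a listed thing).
The state is a dict: "t": time; "joints": joint angles; "qvel": joint speeds; "tau": joint torques, N m; "eef_pos": TCP position; "tcp_rot": TCP orientation; "ft_force": force on the tool from outside, world axes, zero at the start; "moment": the same for the moment, N m; "opening": opening from 0.0 (shut) to 1.0 (fully open).
Only numpy, scipy, OpenCV 4.12 (cv2) and the standard library are available. Lean on these libraries where they do the work, as an engineer would, in place of code of your own. Each camera call takes 0.05 s, during which the arm holds its last target.

## Task

Get the clay extruder ready for loading: swing the red catch right back, away from over the plunger's wooden handle, then draw the plunger out straight along the leaning barrel, without forcing it crooked, until the yellow ring on its rod has just come clear of the barrel's mouth, with no more than a ring's width of bare rod showing below it. Do not pull the plunger out of the barrel, and leave the other things on the table where they are. Finish while still holding the plunger there by its handle: it slides back in if let go.

Things in the scene. Friction and masses are not known exactly. Their poses are not given: they have to be found in the camera images.
- collar_mouth (a point): Centre of the mouth (upper rim, about 155 mm above the table) of the extruder's aluminium barrel, 45 mm across, with a snug bore about 18 mm across and 105 mm deep. z points up and out along the bore, which leans 0.35 rad (20 degrees) from vertical; at stand yaw 0 it leans towards the robot (-x). y is level, parallel to the plunger's handle; the catch is on the +y side.
- handle (a point): Middle of the plunger's handle: a round wooden bar 20 mm thick and 80 mm long along its y axis, fixed across the top of the rod; its z points up along the rod. At the start it is 45 mm from the mouth along the bore, so 35 mm of steel rod (16 mm thick) shows between bar and mouth.
- ring (a point): Centre of the yellow ring on the plunger's rod, 8 mm long along the rod, 100 mm below the handle's middle. At the start it is hidden in the bore, 55 mm below the mouth; it has just come clear when it is 4 mm above the mouth along the bore's z axis. Axes as the handle's.
- catch (a joint): Angle of the red catch, rad. At 0 its arm lies across above the +y end of the handle and blocks it; it grows as the knob swings towards the mouth's +x (counterclockwise about the mouth's z axis, seen from above), to a stop at 1.7, and stays where it is left (about 1.5 N at the knob moves it). Starts at 0 to 0.3; the handle is free from about 1.1 on.
- catch_knob (a point): Centre of the upright red knob on the free end of the catch, a pin 12 mm thick standing 25 mm above the arm (8 mm thick), parallel to the mouth's z axis, 34 mm from the catch's pivot axis; this point is 13 mm above the arm's top.
- catch_pivot (a point): Point on the catch's pivot axis (parallel to the mouth's z axis) level with the knob's centre along that axis, 62 mm to the +y side of the bore's axis and 78 mm above the mouth along the axis.
- barrel: The extruder's barrel, fixed in a blue stand (base plate 190 x 130 x 14 mm) that does not move; origin on the bore's axis at the bore's floor, 105 mm below the mouth; axes as the mouth's.
- plunger: The whole plunger, a loose part of 0.2 to 0.42 kg that rests on the bore's floor, can turn in the bore and slides back in when released; origin at the lower end of its rod, on its axis; z up along the rod (handle 150 mm, ring 50 mm above).
- paint_jar: Bystander: glass jar with blue cap, 60 mm wide, 75 high; origin at the centre of its underside.
- red_jar: Bystander: glass jar with red cap, 60 mm wide, 75 high; origin at the centre of its underside.
- clear_cup: Bystander: empty clear plastic cup, 74 mm wide, 85 high; origin at the centre of its underside.
- die_ring: Bystander: brass ring 34 mm wide, 8 high, lying on the stand's base plate; origin at the centre of its underside.
- glue_bottle: Bystander: white bottle with orange cap, 48 mm wide, 130 high; origin at the centre of its underside.
- sponge_block: Bystander: cork block 90 x 60 x 30 mm; origin at the centre of its underside.
- modelling_spatula: Bystander: spatula 190 mm long, lying flat; origin at its underside.
Things that resemble listed ones, but are neither listed nor needed, are in the scene too. What is shaped like the plunger but turquoise is not meant.

How it is judged:
By the outcome, as a careful person would: the job done as asked, in the order asked, and still so for the second after the job is handed in, while the arm keeps its last pose, push and grip.
It also fails if it takes over 50 s, if anything falls off the work surface, if the arm or the gripper's body presses on something with over 40 N, if the wrist force passes 120 N, or if a joint passes its speed limit or range.

## Working session

There is one attempt and no reset: what is moved stays moved. The work goes in short steps, Python scripts to look and compute and a tool call to move; the robot and the scene stay as the last step left them, time stands still between calls to the robot, and variables do not carry over. Pictures are saved under pics/ and viewed, and the job is handed in when it is done.

Besides the shell and the picture viewer there is one more tool, called after "Call:" as name(argument=value, ...) on one line, values as JSON. drive_tool: Moves the arm, as the interface text tells. Its arguments: {"type":"object","properties":{"commands":{"type":"array"},"grip":{"type":"number"}},"required":["commands"]}

```bash
mkdir -p pics; ls
python3 - <<'E'
from cell import env
import cv2,numpy as np
print(env.state())
for n in("side","top"):
    im=env.read_camera(n); cv2.imwrite(f"pics/{n}0.png",im[:,:,::-1])
    c=env.calibration(n);R=cv2.Rodrigues(np.array(c["rvec"],float))[0];print(n,c["intrinsics"],-R.T@np.array(c["tvec"]).ravel(),R)
    for q in["collar_mouth","handle","catch_knob","catch_pivot","ring","barrel"]:
        print(q,[(np.round(d["pixel"],1).tolist(),round(d["conf"],2)) for d in env.place_of(q,n)])
E
```

```text
pics
{'t': 0.0, 'joints': array([ 1.08140980e+00,  4.91540574e-01,  1.55945269e+00, -2.14764904e-05,
        1.09171108e+00, -1.05597859e-01]), 'qvel': array([ 0.00041392, -0.00096441, -0.00064191,  0.00055158,  0.00058084,
        0.00066889]), 'tau': array([-9.28051086e-04, -6.12622690e+01, -2.58183485e+01,  6.92748372e-02,
        4.82683978e-02, -1.39406397e-04]), 'eef_pos': array([233.8691825 , 579.28326188, 178.47245328]), 'tcp_rot': array([-3.14048514e+00, -9.82329367e-05,  2.75781384e+00]), 'ft_force': array([ 0.54645949,  0.66555131, -1.24797169]), 'moment': array([-0.03028628,  0.02712016, -0.01919483]), 'opening': 1.0003562017851297}
side [[603.16337619   0.         320.40333612]
 [  0.         603.16337619 236.93630881]
 [  0.           0.           1.        ]] [  27.8767602  -731.31820028 1173.22304314] [[ 0.85767068 -0.51419415 -0.00231715]
 [-0.39987147 -0.66413498 -0.63168627]
 [ 0.32327049  0.54270536 -0.77522067]]
collar_mouth [([368.0, 215.9], 0.63), ([337.2, 256.9], 0.35)]
handle [([177.8, 215.4], 0.89), ([254.3, 235.3], 0.86), ([362.4, 206.0], 0.58)]
catch_knob [([351.7, 189.0], 0.62)]
catch_pivot [([346.4, 180.7], 0.61)]
ring [([162.3, 242.3], 0.78), ([267.9, 266.4], 0.61)]
barrel [([377.6, 242.1], 0.65), ([352.3, 403.9], 0.36)]
top [[472.12422352   0.         327.85474362]
 [  0.         472.12422352 242.35299347]
 [  0.           0.           1.        ]] [ 331.45036911  -21.18450492 1263.53948704] [[ 0.01172776 -0.99989     0.00908028]
 [-0.99168706 -0.01279427 -0.12803545]
 [ 0.12813754 -0.00750322 -0.99172802]]
collar_mouth [([325.1, 202.8], 0.97), ([255.5, 207.3], 0.19)]
handle [([249.6, 286.7], 0.96), ([325.7, 204.6], 0.79), ([185.9, 337.3], 0.63), ([303.4, 205.0], 0.62)]
catch_knob [([311.4, 202.0], 0.58)]
catch_pivot [([299.6, 208.4], 0.62), ([318.9, 140.2], 0.55)]
ring [([208.8, 363.1], 0.73), ([286.1, 285.8], 0.57), ([437.8, 299.4], 0.21)]
barrel [([326.5, 200.0], 0.96)]
```

View pics/side0.png

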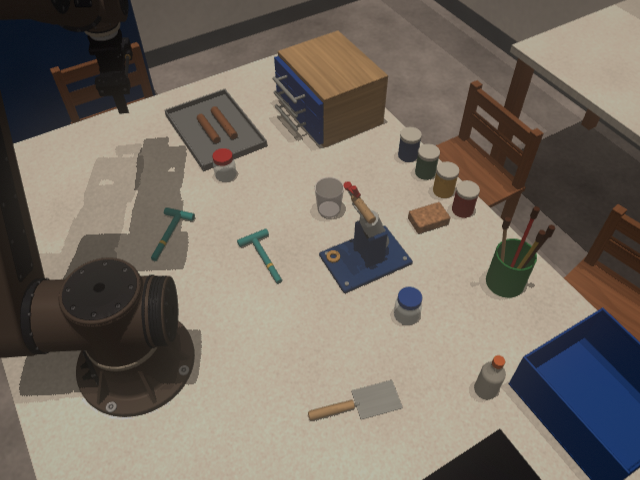

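View pics/top0.png

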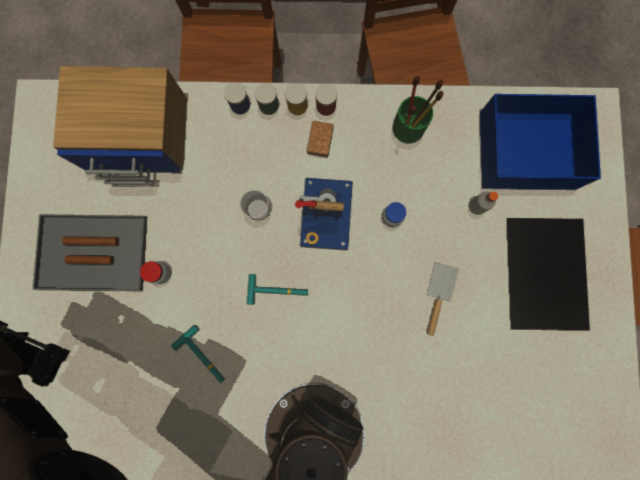

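Run:
```python
import cv2
a=cv2.imread("pics/side0.png")[140:300,280:440]
b=cv2.imread("pics/top0.png")[130:270,240:400]
cv2.imwrite("pics/side0z.png",cv2.resize(a,(600,600),interpolation=2))
cv2.imwrite("pics/top0z.png",cv2.resize(b,(686,600),interpolation=2))
```

```text
(no output)
```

View pics/side0z.png

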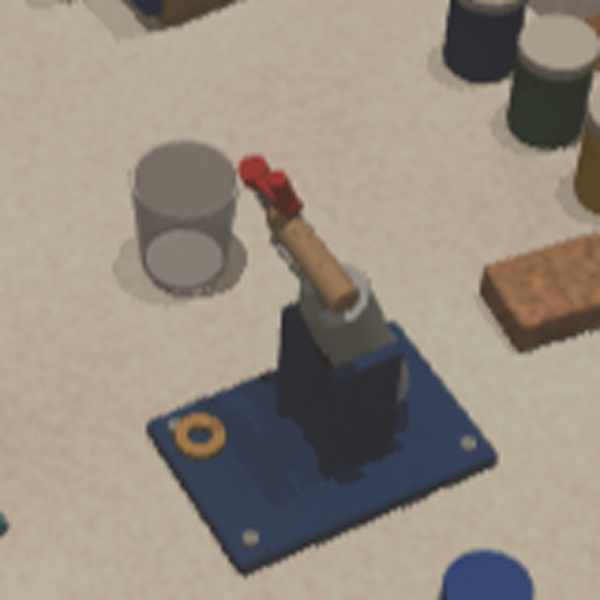

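View pics/top0z.png

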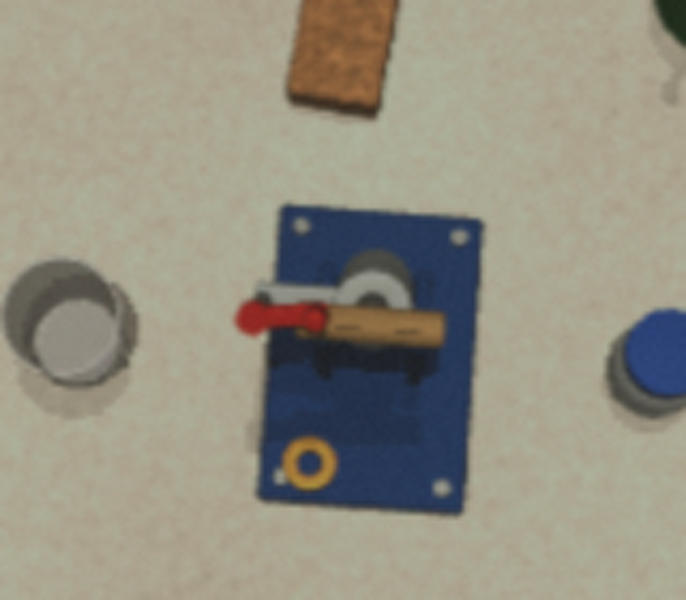

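```bash
cat > h.py <<'E'
import numpy as np,cv2
from scipy.optimize import least_squares
from cell import env
C={n:env.calibration(n) for n in("side","top")}
def proj(P,n):
    c=C[n];return cv2.projectPoints(np.array(P,float).reshape(-1,1,3),np.array(c["rvec"],float),np.array(c["tvec"],float),np.array(c["intrinsics"],float),None)[0].reshape(-1,2)
def frame(psi):
    c,s=np.cos(psi),np.sin(psi);Z=np.array([[c,-s,0],[s,c,0],[0,0,1]])
    a=Z@[-np.sin(.35),0,np.cos(.35)];y=Z@[0,1,0.];x=np.cross(y,a);return np.c_[x,y,a]
def plane(px,n,z):
    c=C[n];R=cv2.Rodrigues(np.array(c["rvec"],float))[0];t=np.array(c["tvec"],float).ravel();o=-R.T@t
    d=R.T@np.linalg.inv(np.array(c["intrinsics"]))@[px[0],px[1],1];return o+d*(z-o[2])/d[2]
def show(n,name,x0,y0,x1,y1,pts=()):
    im=env.read_camera(n)[:,:,::-1].copy();k=min(800/(x1-x0),600/(y1-y0))
    z=cv2.resize(im[y0:y1,x0:x1],None,fx=k,fy=k,interpolation=2)
    for p in pts:
        q=proj(p,n)[0];cv2.circle(z,(int((q[0]+.5-x0)*k),int((q[1]+.5-y0)*k)),3,(0,255,0),1)
    cv2.imwrite("pics/"+name,z)
E
python3 - <<'E'
from h import *
T=lambda p:(240+p[0]/4.2875-.4,130+p[1]/4.2875-.4);S=lambda p:(280+p[0]/3.75-.4,140+p[1]/3.75-.4)
ct=np.array([plane(T(p),"top",14) for p in[(283,207),(482,219),(462,514),(260,499)]])
cs=np.array([plane(S(p),"side",14) for p in[(150,427),(397,322),(496,458),(247,572)]])
print(ct.round(1),cs.round(1))
for c in(ct,):
    e=c[0]-c[3];print(np.arctan2(e[1],e[0]));e=c[1]-c[2];print(np.arctan2(e[1],e[0]));e=c[0]-c[1];print(np.arctan2(-e[0],e[1]))
e=cs[1]-cs[0];print(np.arctan2(e[1],e[0]));e=cs[2]-cs[3];print(np.arctan2(e[1],e[0]))
# name: local pt fn, pixels
obs=[("top","m",(325.1,202.8),1),("side","m",(368,215.9),1),
("top","hR",T((443,328)),1),("side","hR",S((345,293)),1),
("top","k",(311.4,202.0),.5),("side","k",(351.7,189),.5),("top","p",(299.6,208.4),.2),("side","p",(346.4,180.7),.5),
("top","kt",T((317,316)),1),("side","kt",S((279,181)),1),("top","pt",T((253,317)),1),("side","pt",S((255,168)),1)]
def pts(v):
    M=np.array([v[0],v[1],155]);F=frame(v[2]);d=34*np.array([np.sin(v[3]),-np.cos(v[3]),0])
    L=dict(m=[0,0,0],hR=[0,-40,45],p=[0,62,78],k=np.array([0,62,78])+d,kt=np.array([0,62,90])+d,pt=[0,62,66])
    return {k:M+F@np.array(q) for k,q in L.items()}
def res(v):
    P=pts(v);return np.concatenate([w*(proj(P[k],n)[0]-q) for n,k,q,w in obs]+[[(v[2]+.04)*20]])
r=least_squares(res,[420,-15,-.05,.1],loss="soft_l1");print(r.x)
for o in obs: print(o[0],o[1],(proj(pts(r.x)[o[1]],o[0])[0]-o[2]).round(1))
E
```

```text
[[668.6  31.8  14. ]
 [662.6 -94.3  14. ]
 [474.4 -82.8  14. ]
 [482.2  42.8  14. ]] [[483.   36.9  14. ]
 [670.7  27.7  14. ]
 [659.7 -98.7  14. ]
 [476.4 -90.5  14. ]]
-0.05882140097654959
-0.060827069715030144
-0.04764073591288741
-0.048943242071393195
-0.04471698390182555
[ 5.72684363e+02 -2.47071057e+01 -6.68564649e-02  4.08575776e+02]
top m [ 1.2 -1.1]
side m [-0.1  1.4]
top hR [ 0.3 -0.4]
side hR [0.6 1.6]
top k [1.6 0.9]
side k [ 3.1 -0.1]
top p [-1.7 -4.2]
side p [-1.3 -0.2]
top kt [-0.8  0.3]
side kt [-0.7 -2. ]
top pt [-0.3 -0. ]
side pt [-1.  -0.9]
```

Run:
```python
from h import *
M=np.array([572.7,-25,155]);F=frame(-.057)
W=lambda *p:(M+F@np.array(p,float)).round(1)
print("F",F.round(3));print("handle",W(0,0,45),"pivot",W(0,62,78))
for th in(0.17,.5,.9,1.3,1.7):
    k=np.array([34*np.sin(th),62-34*np.cos(th),78]);print(th,"knob",W(*k),"top",W(*(k+[0,0,12])),"base",W(*(k-[0,0,13])))
print("yaw",np.degrees(env.state()["tcp_rot"]),env.state()["eef_pos"],env.state()["t"])
pts=[W(0,0,0),W(0,0,45),W(0,-40,45),W(0,40,45),W(0,62,66),W(34*np.sin(.17),62-34*np.cos(.17),90),W(0,0,49+55)]
show("side","s1.png",290,150,430,255,pts);show("top","t1.png",270,160,390,250,pts)
```

```text
F [[ 0.938  0.057 -0.342]
 [-0.054  0.998  0.02 ]
 [ 0.343  0.     0.939]]
handle [557.3 -24.1 197.3] pivot [549.5  38.4 228.3]
0.17 knob [553.    4.7 230.2] top [548.9   4.9 241.5] base [557.5   4.4 218. ]
0.5 knob [563.1   7.8 233.9] top [559.    8.  245.1] base [567.6   7.5 221.6]
0.9 knob [573.3  15.9 237.4] top [569.2  16.1 248.7] base [577.8  15.6 225.2]
1.3 knob [579.7  27.6 239.5] top [575.6  27.8 250.8] base [584.2  27.3 227.3]
1.7 knob [581.4  41.  239.8] top [577.3  41.2 251.1] base [585.9  40.7 227.6]
yaw [1.79990185e+02 2.60813397e-03 1.58009851e+02] [234.0356911  579.56323899 179.09539734] 0.7
```

View pics/s1.png

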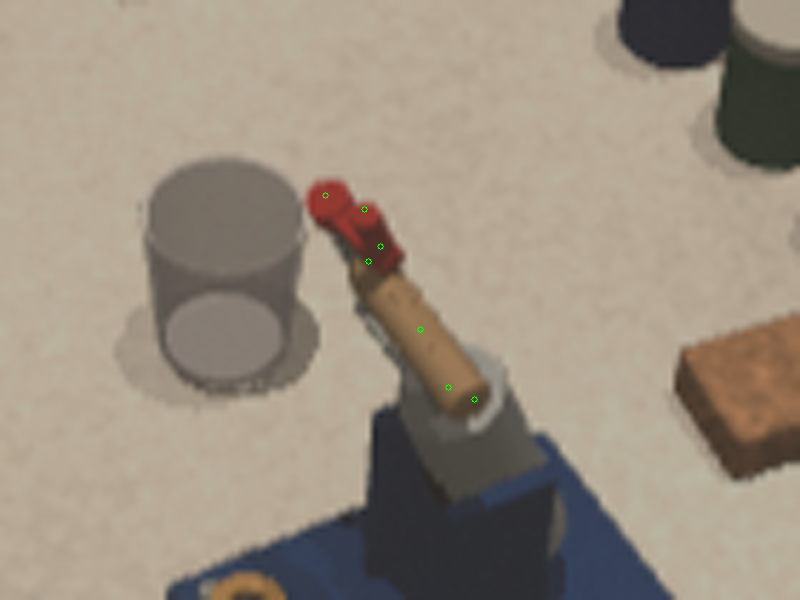

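View pics/t1.png

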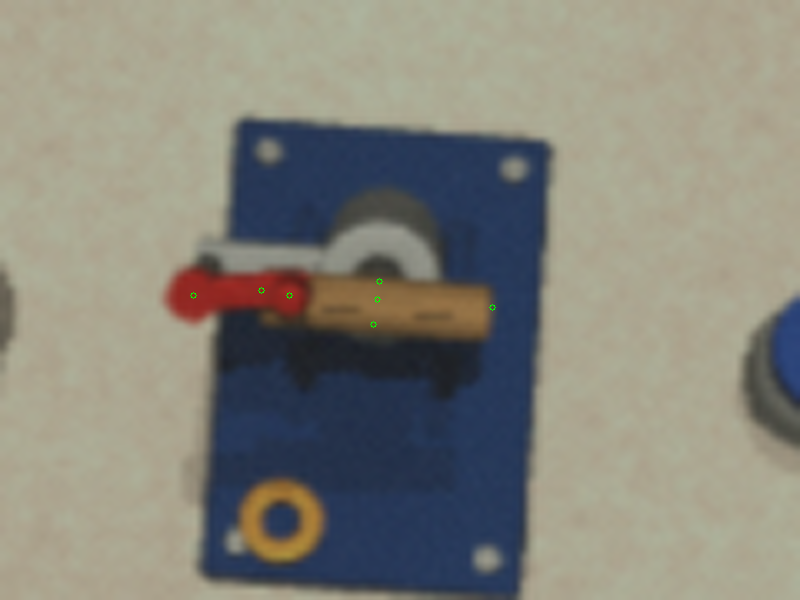

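Call:
drive_tool(commands=[{"dx": 0, "dy": 0, "dz": 40}, {"dx": 0, "dy": 0, "dz": 40}, {"dx": 10, "dy": -20, "dz": 30, "yaw": -4}, {"dx": 16, "dy": -32, "dz": 10, "yaw": -4}, {"dx": 16, "dy": -32, "dz": 0, "yaw": -4}], grip=0)

```text
invalid input
```

Call:
drive_tool(commands=[{"dx": 16, "dy": -32, "yaw": -4}, {"dx": 16, "dy": -32, "yaw": -4}, {"dx": 16, "dy": -32, "yaw": -4}, {"dx": 16, "dy": -32, "yaw": -4}, {"dx": 16, "dy": -32, "yaw": -4}])

```text
invalid input
```

Call:
drive_tool(commands=[{"dx": 16, "dy": -32, "yaw": -4}, {"dx": 16, "dy": -32, "yaw": -4}, {"dx": 16, "dy": -32, "yaw": -4}, {"dx": 16, "dy": -32, "yaw": -4}, {"dx": 16, "dy": -32, "yaw": -4}])

```text
invalid input
```

Call:
drive_tool(commands=[{"dx": 16, "dy": -32, "yaw": -4}, {"dx": 16, "dy": -32, "yaw": -4}, {"dx": 16, "dy": -32, "yaw": -4}, {"dx": 10, "dy": -20, "yaw": -3}, {"dx": 0, "dy": 0}])

```text
invalid input
```

All four keys must probably be present in each row.

Call:
drive_tool(commands=[{"dx": 0, "dy": 0, "dz": 40, "yaw": 0}, {"dx": 0, "dy": 0, "dz": 40, "yaw": 0}, {"dx": 10, "dy": -20, "dz": 30, "yaw": -4}, {"dx": 16, "dy": -32, "dz": 10, "yaw": -4}, {"dx": 16, "dy": -32, "dz": 0, "yaw": -4}], grip=0)

```text
t: 1.22
eef_pos: [276.5, 495.7, 302.0]
tcp_rot: [3.136, 0.0, 2.547]
ft_force: [0.6, 0.0, -0.2]
opening: 0.704
```

Call:
drive_tool(commands=[{"dx": 16, "dy": -32, "dz": 0, "yaw": -4}, {"dx": 16, "dy": -32, "dz": 0, "yaw": -4}, {"dx": 16, "dy": -32, "dz": 0, "yaw": -4}, {"dx": 16, "dy": -32, "dz": 0, "yaw": -4}, {"dx": 16, "dy": -32, "dz": 0, "yaw": -4}])

```text
t: 1.63
eef_pos: [356.3, 333.9, 299.2]
tcp_rot: [3.141, 0.0, 2.196]
ft_force: [0.6, 0.4, -0.5]
opening: 0.355
```

Call:
drive_tool(commands=[{"dx": 16, "dy": -32, "dz": 0, "yaw": -4}, {"dx": 16, "dy": -32, "dz": 0, "yaw": -4}, {"dx": 16, "dy": -32, "dz": 0, "yaw": -4}, {"dx": 16, "dy": -32, "dz": 0, "yaw": -4}, {"dx": 16, "dy": -32, "dz": 0, "yaw": -4}])

```text
t: 2.05
eef_pos: [436.4, 173.9, 299.3]
tcp_rot: [3.141, -0.0, 1.847]
ft_force: [0.3, 1.5, 0.2]
opening: 0.025
```

Call:
drive_tool(commands=[{"dx": 16, "dy": -32, "dz": 0, "yaw": -4}, {"dx": 16, "dy": -32, "dz": 0, "yaw": -4}, {"dx": 16, "dy": -32, "dz": 0, "yaw": -4}, {"dx": 15, "dy": -32, "dz": 0, "yaw": -4}, {"dx": 0, "dy": 0, "dz": 0, "yaw": 0}])

```text
t: 2.47
eef_pos: [501.0, 43.1, 298.7]
tcp_rot: [3.141, 0.001, 1.563]
ft_force: [-0.2, 0.3, -0.2]
opening: 0.003
```

Call:
drive_tool(commands=[{"dx": 5, "dy": -19, "dz": 0, "yaw": -3}, {"dx": 5, "dy": -19, "dz": 0, "yaw": 0}, {"dx": 5, "dy": 0, "dz": -36, "yaw": 0}, {"dx": 4, "dy": 0, "dz": -35, "yaw": 0}, {"dx": 0, "dy": 0, "dz": 0, "yaw": 0}])

```text
t: 2.88
eef_pos: [515.8, 9.7, 223.1]
tcp_rot: [-3.133, -0.0, 1.518]
ft_force: [0.3, 0.1, -0.4]
opening: 0.006
```

Run:
```python
from h import *
s=env.state();print(s["eef_pos"],s["t"])
show("side","s2.png",290,150,430,255);show("top","t2.png",270,160,390,250)
```

```text
[515.77011599   9.74381713 223.05685093] 2.8833
```

View pics/s2.png

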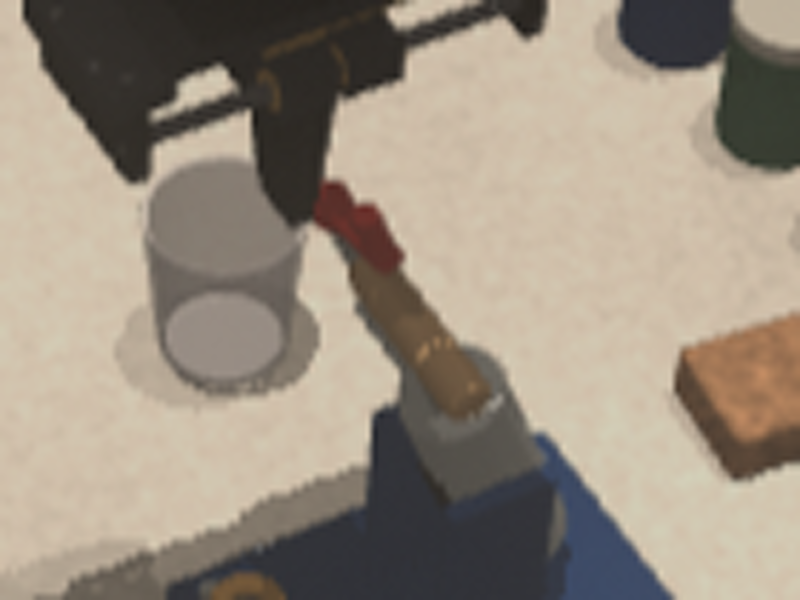

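View pics/t2.png

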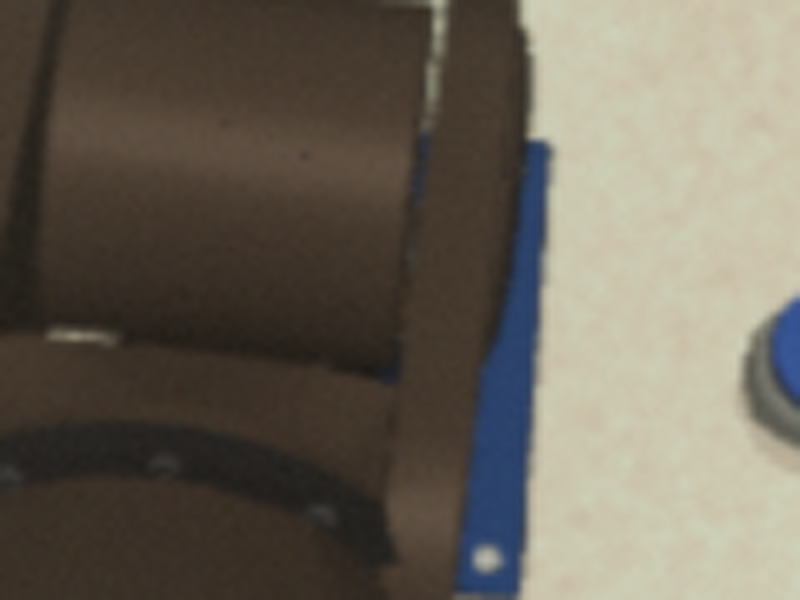

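Call:
drive_tool(commands=[{"dx": 4, "dy": -4, "dz": 1, "yaw": 0}, {"dx": 4, "dy": -4, "dz": 0, "yaw": 0}, {"dx": 5, "dy": 0, "dz": 0, "yaw": 0}, {"dx": 5, "dy": 0, "dz": 0, "yaw": 0}, {"dx": 0, "dy": 0, "dz": 0, "yaw": 0}])

```text
t: 3.4
eef_pos: [537.2, 1.5, 229.6]
tcp_rot: [3.14, 0.0, 1.518]
ft_force: [0.5, -1.0, -1.7]
opening: 0.006
```

Call:
drive_tool(commands=[{"dx": 5, "dy": -1, "dz": 1, "yaw": 0}, {"dx": 5, "dy": 0, "dz": 1, "yaw": 0}, {"dx": 5, "dy": 1, "dz": 1, "yaw": 0}, {"dx": 5, "dy": 1, "dz": 1, "yaw": 0}, {"dx": 4, "dy": 2, "dz": 1, "yaw": 0}])

```text
t: 3.82
eef_pos: [560.7, 4.6, 234.1]
tcp_rot: [3.141, 0.0, 1.519]
ft_force: [-0.3, -0.5, -0.2]
opening: 0.002
```

Call:
drive_tool(commands=[{"dx": 4, "dy": 2, "dz": 1, "yaw": 0}, {"dx": 4, "dy": 3, "dz": 0, "yaw": 0}, {"dx": 4, "dy": 3, "dz": 0, "yaw": 0}, {"dx": 2, "dy": 3, "dz": 0, "yaw": 0}, {"dx": 0, "dy": 0, "dz": 0, "yaw": 0}])

```text
t: 4.23
eef_pos: [574.3, 16.2, 234.9]
tcp_rot: [-3.141, -0.0, 1.519]
ft_force: [0.2, 0.3, -0.0]
opening: 0.001
```

Run:
```python
from h import *
s=env.state();print(s["eef_pos"],s["ft_force"],s["t"])
show("side","s3.png",290,150,430,255)
```

```text
[574.32114826  16.166994   234.87511868] [ 0.23607615  0.3439128  -0.0401635 ] 4.2333
```

View pics/s3.png

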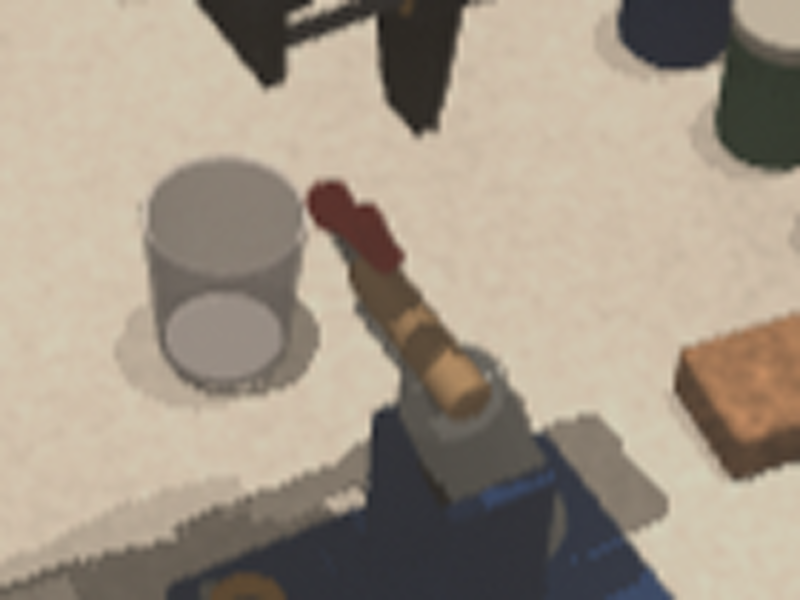

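Run:
```python
from h import *
s=env.state();k=800/140
q=proj(s["eef_pos"],"side")[0];print(q,(q-[290,150])*k)
# where tip pixel is
for z in (200,235,250,280): print(z,plane((290+425/k-.4,150+133/k-.4),"side",z).round(1))
o=plane((0,0),"side",0)
print(proj([[572.7,-25,155],[551,5,241]],"side"))
show("side","s4.png",0,0,640,480)
```

```text
[360.19489457 180.76171108] [401.11368326 175.78120615]
200 [615.5  60.3 200. ]
235 [594.4  31.8 235. ]
250 [585.4  19.6 250. ]
280 [567.2  -4.8 280. ]
[[368.00796973 217.37083123]
 [354.13333942 185.87486895]]
```

View pics/s4.png

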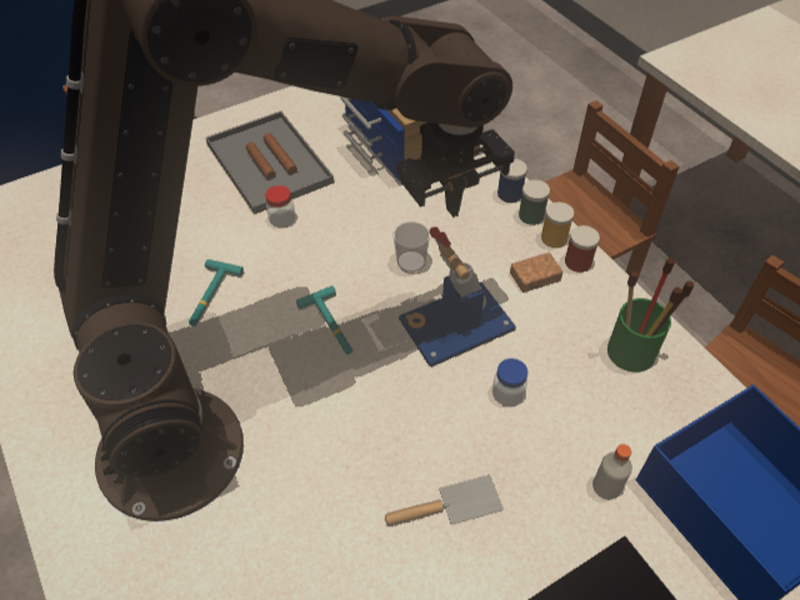

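Run:
```python
from h import *
k=800/140
for P,px in [((233.9,579.3,178.5),None),((515.8,9.7,223.1),(290+300/k-.4,150+222/k-.4)),((574.3,16.2,234.9),(290+425/k-.4,150+133/k-.4))]:
    print(proj(P,"side")[0],px, proj(np.array(P)+[0,0,20],"side")[0], proj(np.array(P)+[20,0,0],"side")[0],proj(np.array(P)+[0,20,0],"side")[0])
a=cv2.imread("pics/side0.png")[60:150,70:190];cv2.imwrite("pics/a.png",cv2.resize(a,None,fx=6,fy=6,interpolation=2))
b=cv2.imread("pics/top0.png")[300:420,0:130];cv2.imwrite("pics/b.png",cv2.resize(b,None,fx=5,fy=5,interpolation=2))
print(proj((233.9,579.3,178.5),"top"))
```

```text
[127.69329451 110.59710501] None [125.72668457 104.35062508] [135.14584286 108.02109504] [125.057703   106.34010853]
[338.85116567 196.43062807] (342.1, 188.45) [339.05263579 189.99141868] [346.70057066 192.929324  ] [333.95319157 190.63852628]
[360.21839234 180.64815195] (363.975, 172.875) [360.67376564 174.08600242] [367.88357215 177.25973146] [355.19409425 175.04406461]
[[ 55.28833142 343.98567891]]
```

View pics/a.png

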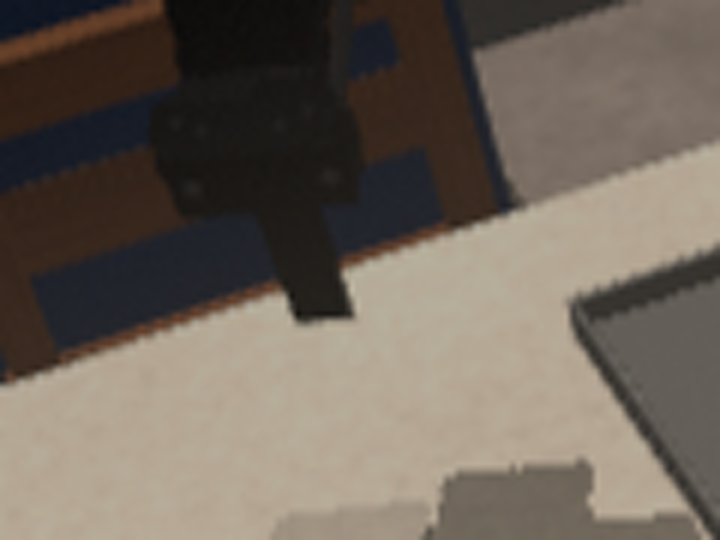

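View pics/b.png

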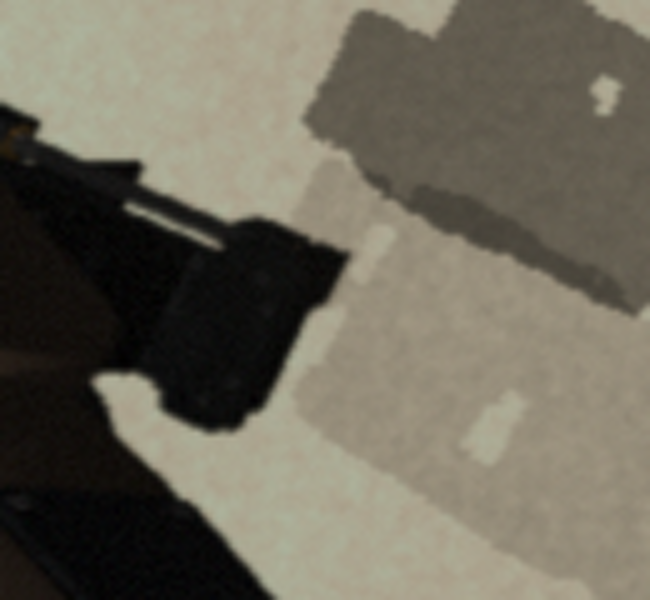

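```bash
python3 -c "
from cell import env
print(env.grip_point_offset,[a for a in dir(env) if a[0]!='_'])"
```

```text
18.8 ['IKError', 'calibration', 'grip_point_offset', 'job_done', 'place_of', 'read_camera', 'state', 'trace']
```

Call:
drive_tool(commands=[{"dx": -20, "dy": -4, "dz": 0, "yaw": 0}, {"dx": -20, "dy": -4, "dz": 0, "yaw": 0}, {"dx": -20, "dy": -3, "dz": -2, "yaw": 0}, {"dx": 0, "dy": 0, "dz": -20, "yaw": 0}, {"dx": 0, "dy": 0, "dz": 0, "yaw": 0}])

```text
t: 4.75
eef_pos: [512.2, 4.5, 211.4]
tcp_rot: [-3.139, -0.0, 1.518]
ft_force: [-0.3, -0.2, -0.6]
opening: 0.008
```

Call:
drive_tool(commands=[{"dx": 0, "dy": 0, "dz": 0, "yaw": 0}, {"dx": 0, "dy": 0, "dz": 0, "yaw": 0}])

```text
t: 4.92
eef_pos: [514.6, 4.5, 213.6]
tcp_rot: [3.141, 0.0, 1.519]
ft_force: [0.1, 0.1, -0.6]
opening: 0.003
```

Run:
```python
from h import *
s=env.state();print(s["eef_pos"],s["t"])
p=s["eef_pos"]
show("side","s5.png",290,150,430,255,[p,p+[0,0,25]]);show("top","t5.png",200,100,440,280,[p])
```

```text
[514.5986659    4.4831559  213.64686309] 4.9167
```

View pics/s5.png

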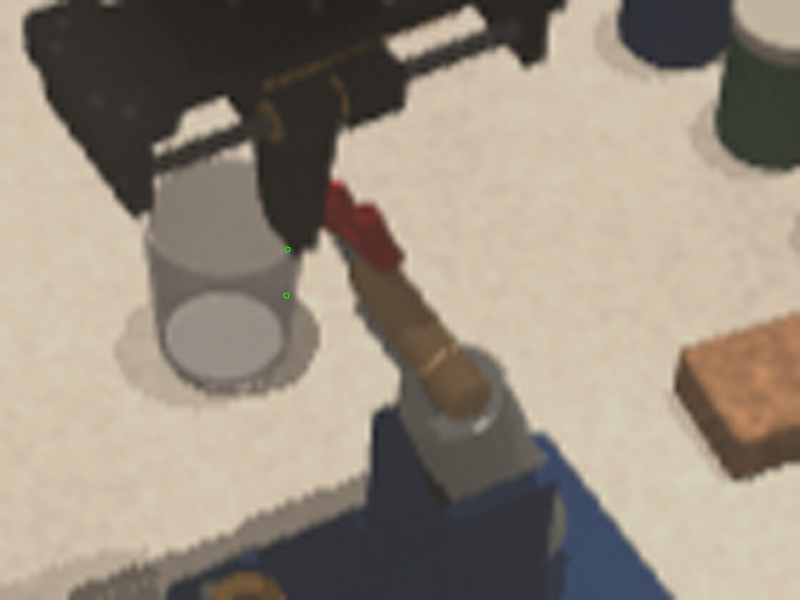

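View pics/t5.png

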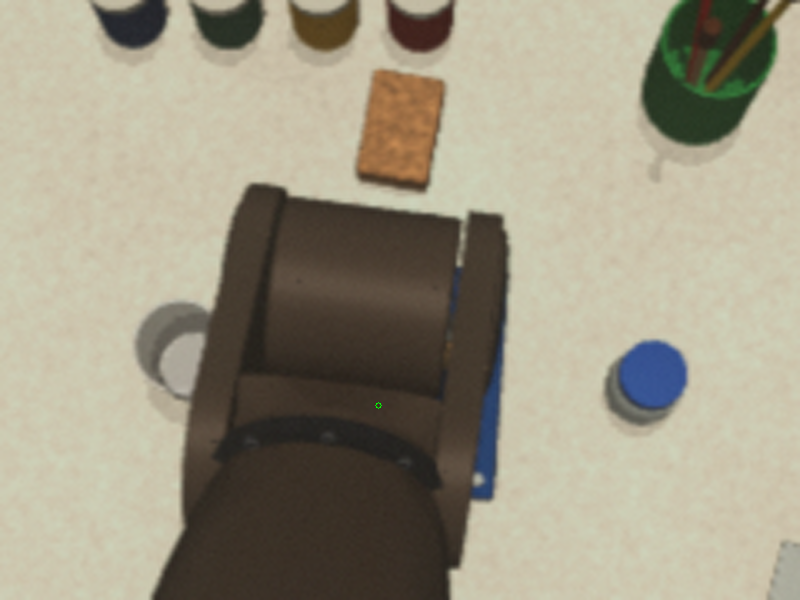

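Call:
drive_tool(commands=[{"dx": 0, "dy": -2, "dz": -10, "yaw": 0}, {"dx": 5, "dy": 0, "dz": 0, "yaw": 0}, {"dx": 5, "dy": 0, "dz": 0, "yaw": 0}, {"dx": 5, "dy": 0, "dz": 0, "yaw": 0}, {"dx": 5, "dy": 0, "dz": 0, "yaw": 0}])

```text
t: 5.43
eef_pos: [534.8, 2.5, 203.1]
tcp_rot: [3.141, -0.0, 1.519]
ft_force: [0.5, 0.7, -0.5]
opening: 0.002
```

Call:
drive_tool(commands=[{"dx": 5, "dy": 0, "dz": 1, "yaw": 0}, {"dx": 4, "dy": 0, "dz": 1, "yaw": 0}, {"dx": 4, "dy": 0, "dz": 1, "yaw": 0}, {"dx": 0, "dy": 0, "dz": 0, "yaw": 0}])

```text
t: 5.77
eef_pos: [547.6, 2.7, 206.4]
tcp_rot: [3.141, -0.0, 1.519]
ft_force: [-1.3, 1.6, 4.1]
opening: 0.004
```

Run:
```python
from h import *
s=env.state();print(s["eef_pos"],s["ft_force"],s["t"])
p=s["eef_pos"]
show("side","s6.png",290,150,430,255,[p,p+[0,0,25]])
```

```text
[547.64855036   2.67014168 206.42039061] [-1.32291409  1.57798372  4.06199004] 5.7667
```

View pics/s6.png

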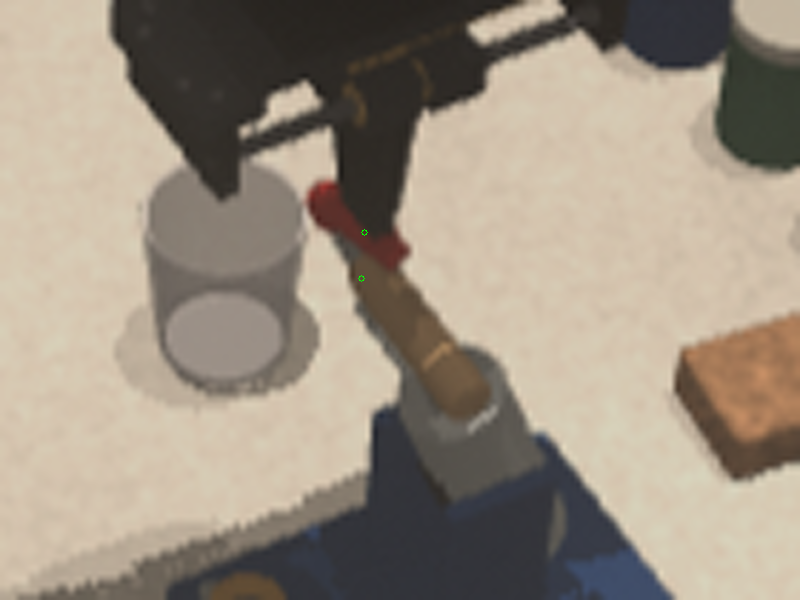

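Call:
drive_tool(commands=[{"dx": 0, "dy": 0, "dz": 3, "yaw": 0}, {"dx": 4, "dy": 0, "dz": 1, "yaw": 0}, {"dx": 4, "dy": 1, "dz": 1, "yaw": 0}, {"dx": 4, "dy": 2, "dz": 1, "yaw": 0}, {"dx": 4, "dy": 2, "dz": 0, "yaw": 0}])

```text
t: 6.23
eef_pos: [563.6, 7.7, 212.2]
tcp_rot: [3.141, 0.0, 1.518]
ft_force: [0.2, -0.1, 0.2]
opening: 0.005
```

Run:
```python
from h import *
s=env.state();print(s["eef_pos"],s["ft_force"],s["t"])
p=s["eef_pos"]
show("side","s7.png",290,150,430,255,[p,p+[0,0,25]])
```

```text
[563.55856019   7.67797036 212.22099498] [ 0.24897478 -0.11920094  0.15265525] 6.2333
```

View pics/s7.png

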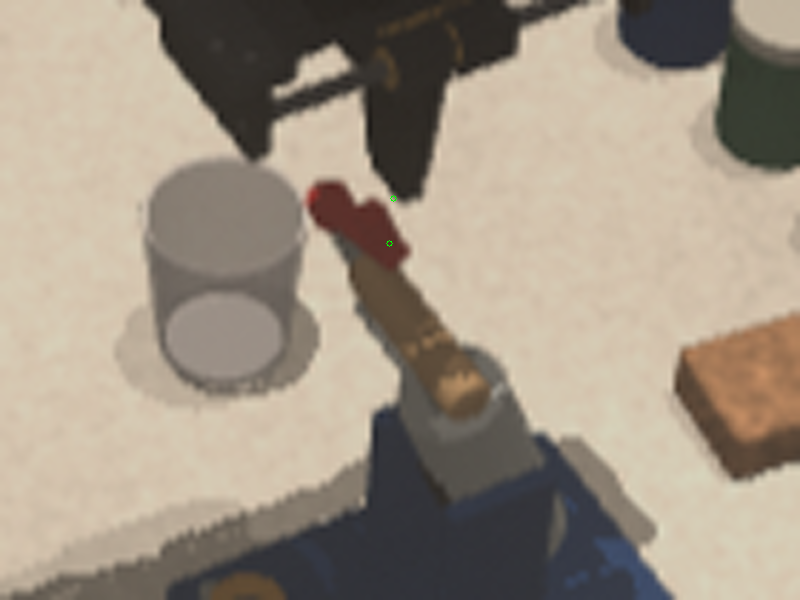

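Run:
```python
from h import *
for n in("side","top"):
    im=env.read_camera(n)[:,:,::-1].copy()
    for r in(60,80,100):
        q=proj([[r*np.cos(t),r*np.sin(t),0] for t in np.linspace(0,6.28,60)],n)
        for a in q: cv2.circle(im,(int(a[0]),int(a[1])),0,(0,255,0),-1)
    for z in(0,100,200): 
        a=proj([0,0,z],n)[0];cv2.circle(im,(int(a[0]),int(a[1])),2,(0,0,255),-1)
    z=im[240:430,50:230] if n=="side" else im[360:480,240:400]
    cv2.imwrite(f"pics/base_{n}.png",cv2.resize(z,None,fx=3,fy=3,interpolation=2))
```

```text
(no output)
```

View pics/base_side.png

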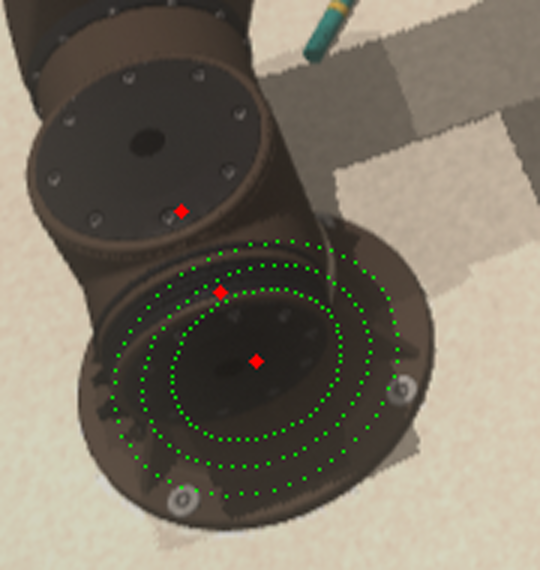

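View pics/base_top.png

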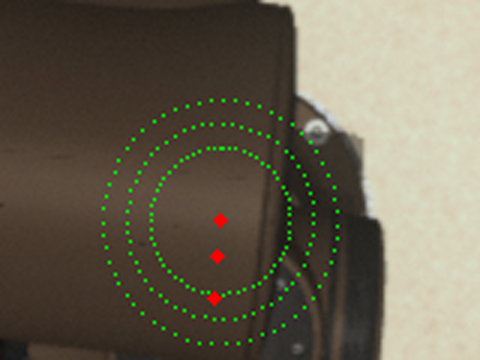

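```bash
python3 - <<'E'
from h import *
P=np.array([234,579.5,178.8]);d=np.array([.374,.927,0]);w=np.array([.927,-.374,0])
for s in(-1,1):
  for z in(0,35):
    c=P+s*53.5*d+[0,0,z]
    print(s,z,"top",proj([c+u*10*w+v*6*d for u in(-1,1) for v in(-1,1)],"top").round(1).tolist(),"side",proj([c+u*10*w+v*6*d for u in(-1,1) for v in(-1,1)],"side").round(1).tolist())
E
python3 -c "
import cv2
a=cv2.imread('pics/top0.png')[310:400,0:100];cv2.imwrite('pics/c.png',cv2.convertScaleAbs(cv2.resize(a,None,fx=8,fy=6.6,interpolation=2),alpha=3,beta=20))"
```

```text
-1 0 top [[77.0, 358.6], [72.2, 356.5], [81.0, 350.2], [76.2, 348.1]] side [[122.6, 125.9], [122.8, 122.8], [130.7, 125.1], [130.9, 122.0]]
-1 35 top [[68.6, 360.5], [63.6, 358.3], [72.8, 351.7], [67.8, 349.6]] side [[118.9, 114.9], [119.2, 111.8], [127.2, 114.1], [127.4, 111.0]]
1 0 top [[34.1, 339.9], [29.3, 337.8], [38.2, 331.5], [33.4, 329.4]] side [[124.6, 99.3], [124.8, 96.5], [132.4, 98.6], [132.5, 95.7]]
1 35 top [[24.3, 341.1], [19.3, 338.9], [28.5, 332.5], [23.6, 330.3]] side [[121.1, 88.3], [121.3, 85.5], [129.0, 87.5], [129.2, 84.7]]
```

View pics/c.png

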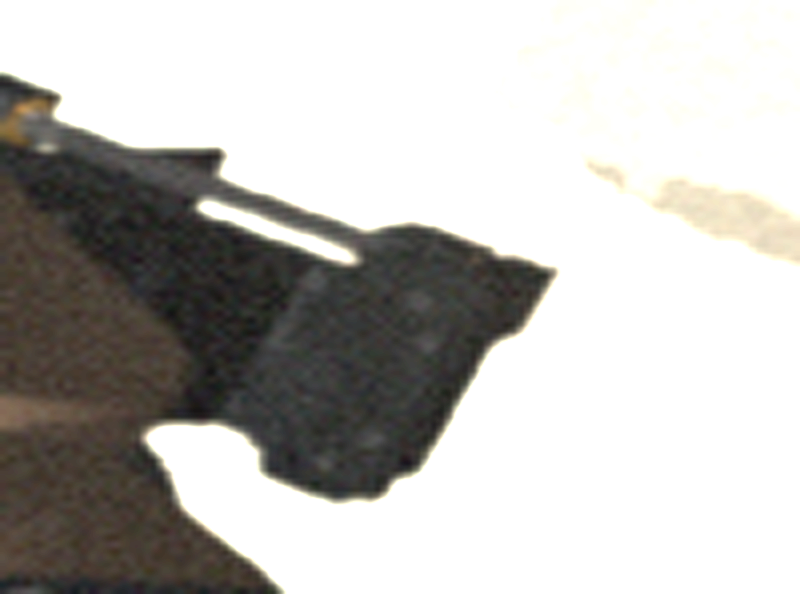

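Call:
drive_tool(commands=[{"dx": 0, "dy": 0, "dz": 6, "yaw": 0}, {"dx": -18, "dy": 0, "dz": 0, "yaw": 0}, {"dx": -18, "dy": 0, "dz": 0, "yaw": 0}, {"dx": -18, "dy": 0, "dz": 0, "yaw": 0}, {"dx": 0, "dy": 0, "dz": 0, "yaw": 0}])

```text
t: 6.8
eef_pos: [506.5, 7.7, 218.6]
tcp_rot: [-3.141, 0.0, 1.519]
ft_force: [2.0, -0.2, 1.2]
opening: 0.005
```

Call:
drive_tool(commands=[{"dx": 0, "dy": 0, "dz": -14, "yaw": 0}, {"dx": 0, "dy": 0, "dz": -12, "yaw": 0}, {"dx": 0, "dy": 0, "dz": 0, "yaw": 0}, {"dx": 0, "dy": 0, "dz": 0, "yaw": 0}])

```text
t: 7.13
eef_pos: [509.2, 7.5, 192.2]
tcp_rot: [-3.141, -0.0, 1.519]
ft_force: [0.1, 0.1, 0.5]
opening: 0.007
```

Run:
```python
from h import *
s=env.state();print(s["eef_pos"],s["ft_force"],s["t"])
p=s["eef_pos"]
box=[p+[x,y,z] for z in(36,) for x in(-12,12) for y in(-10,10)]
show("side","s8.png",290,150,430,255,[p]+box)
```

```text
[509.22038805   7.51670233 192.21027431] [0.07402215 0.06795471 0.49009344] 7.1333
```

View pics/s8.png

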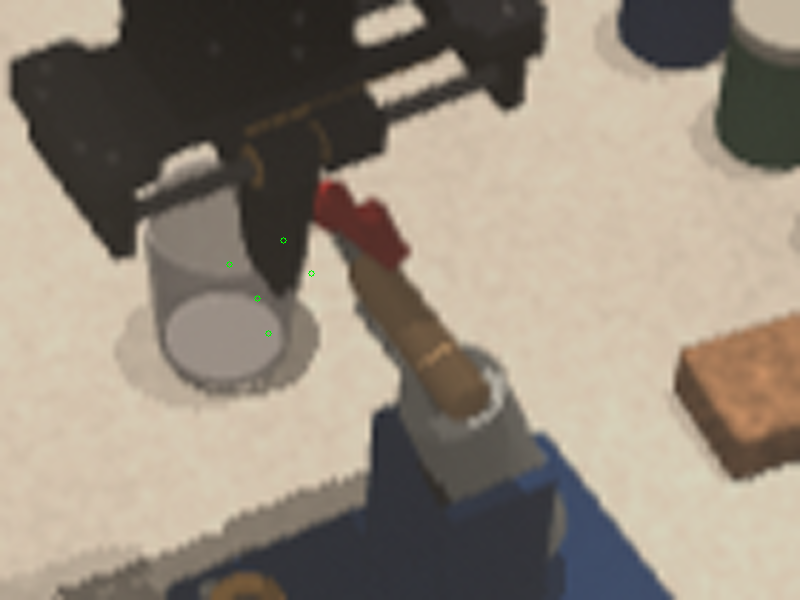

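Call:
drive_tool(commands=[{"dx": 8, "dy": -2, "dz": 0, "yaw": 0}, {"dx": 8, "dy": -2, "dz": 0, "yaw": 0}, {"dx": 6, "dy": 0, "dz": 1, "yaw": 0}, {"dx": 6, "dy": 0, "dz": 1, "yaw": 0}, {"dx": 0, "dy": 0, "dz": 0, "yaw": 0}])

```text
t: 7.6
eef_pos: [538.3, 3.4, 194.2]
tcp_rot: [3.141, 0.0, 1.518]
ft_force: [0.1, -0.0, -0.1]
opening: 0.006
```

Call:
drive_tool(commands=[{"dx": 5, "dy": 0, "dz": 1, "yaw": 0}, {"dx": 5, "dy": 0, "dz": 1, "yaw": 0}, {"dx": 0, "dy": 0, "dz": 0, "yaw": 0}])

```text
t: 7.85
eef_pos: [547.4, 4.0, 196.4]
tcp_rot: [-3.141, -0.001, 1.519]
ft_force: [-1.9, 2.6, 4.2]
opening: 0.008
```

Run:
```python
from h import *
s=env.state();print(s["eef_pos"],s["ft_force"],s["t"])
show("side","s9.png",290,150,430,255)
```

```text
[547.44599199   4.02019048 196.44304445] [-1.93685785  2.63989232  4.15280165] 7.85
```

View pics/s9.png

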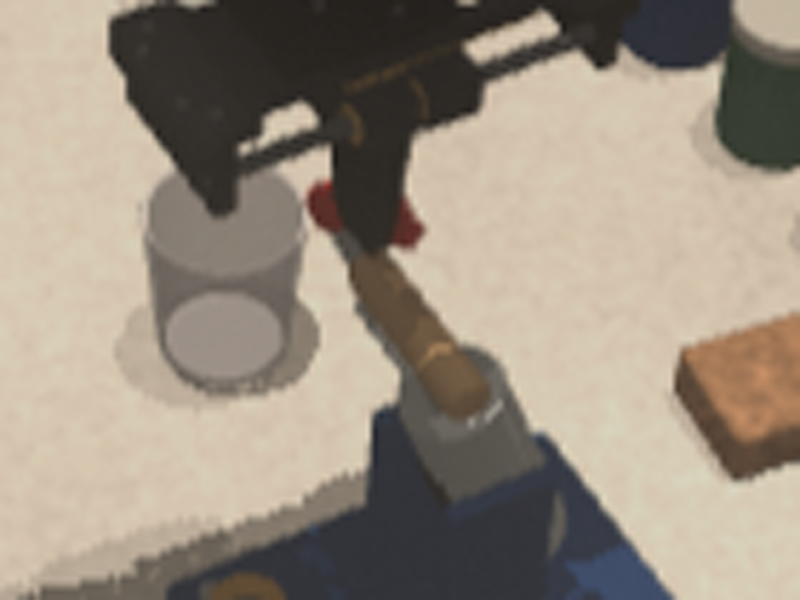

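Call:
drive_tool(commands=[{"dx": 4, "dy": 0, "dz": 1, "yaw": 0}, {"dx": 4, "dy": 1, "dz": 1, "yaw": 0}, {"dx": 4, "dy": 1, "dz": 1, "yaw": 0}, {"dx": 4, "dy": 2, "dz": 1, "yaw": 0}, {"dx": 0, "dy": 0, "dz": 0, "yaw": 0}])

```text
t: 8.32
eef_pos: [561.5, 8.8, 199.8]
tcp_rot: [-3.137, -0.001, 1.519]
ft_force: [-5.2, 2.3, 0.7]
opening: 0.005
```

Run:
```python
from h import *
s=env.state();print(s["eef_pos"],s["ft_force"],s["t"])
show("side","s10.png",290,150,430,255)
```

```text
[561.50536146   8.79190652 199.76264402] [-5.18124316  2.28073962  0.72059334] 8.3167
```

View pics/s10.png

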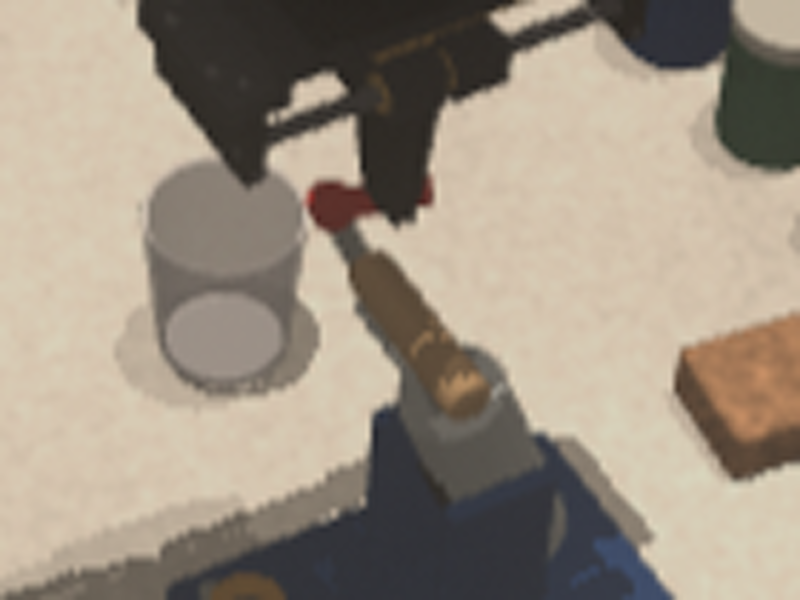

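Call:
drive_tool(commands=[{"dx": 2, "dy": 4, "dz": 0, "yaw": 0}, {"dx": 2, "dy": 4, "dz": 0, "yaw": 0}, {"dx": 2, "dy": 4, "dz": 0, "yaw": 0}, {"dx": 2, "dy": 3, "dz": 0, "yaw": 0}, {"dx": 0, "dy": 0, "dz": 0, "yaw": 0}])

```text
t: 8.78
eef_pos: [571.6, 23.2, 200.0]
tcp_rot: [3.141, -0.0, 1.519]
ft_force: [0.1, -0.3, 0.2]
opening: 0.003
```

Run:
```python
from h import *
s=env.state();print(s["eef_pos"],s["ft_force"],s["t"])
show("side","s11.png",290,150,430,255)
```

```text
[571.5947973   23.18414    199.97056839] [ 0.08171174 -0.33831247  0.19800849] 8.7833
```

View pics/s11.png

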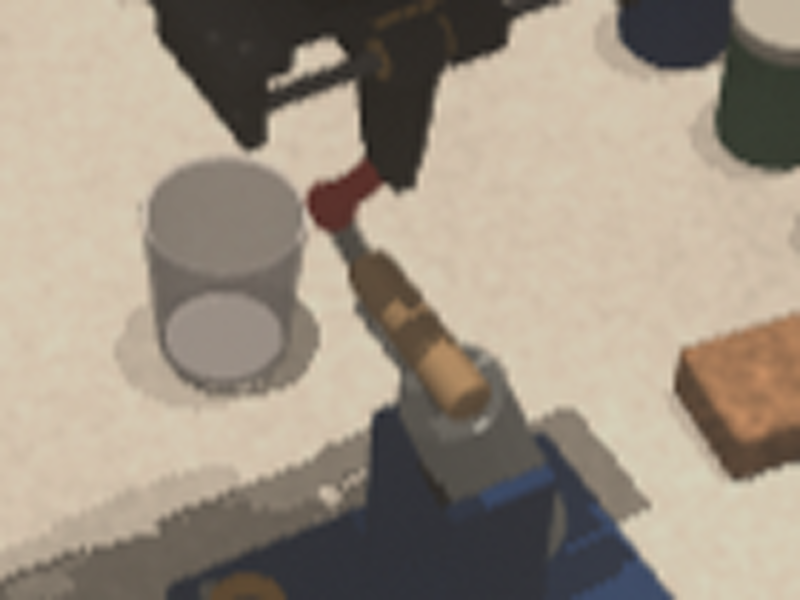

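Call:
drive_tool(commands=[{"dx": 0, "dy": 4, "dz": 0, "yaw": 0}, {"dx": 0, "dy": 3, "dz": 0, "yaw": 0}, {"dx": 0, "dy": 0, "dz": 0, "yaw": 0}])

```text
t: 9.08
eef_pos: [571.4, 26.0, 200.1]
tcp_rot: [3.141, 0.007, 1.519]
ft_force: [-0.3, -24.1, -1.4]
opening: 0.004
```

Call:
drive_tool(commands=[{"dx": 0, "dy": 3, "dz": 0, "yaw": 0}, {"dx": 0, "dy": 0, "dz": 0, "yaw": 0}])

```text
t: 9.25
eef_pos: [571.5, 26.8, 200.1]
tcp_rot: [3.14, 0.01, 1.518]
ft_force: [-1.3, -37.0, -0.4]
opening: 0.005
```

Run:
```python
from h import *
s=env.state();print(s["eef_pos"],s["ft_force"],s["t"])
show("side","s12.png",290,150,430,255)
```

```text
[571.45385923  26.79458862 200.14645641] [ -1.29058711 -37.04427855  -0.43967253] 9.25
```

View pics/s12.png

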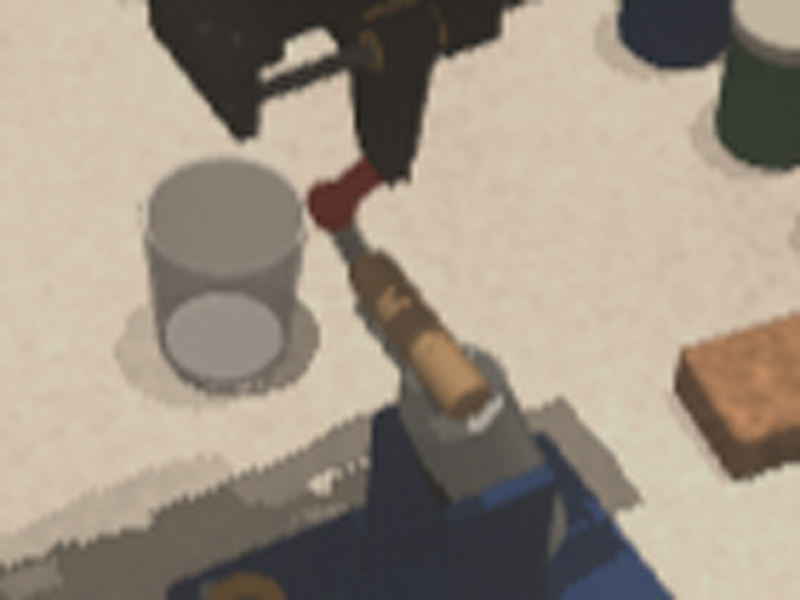

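Call:
drive_tool(commands=[{"dx": 0, "dy": -14, "dz": 0, "yaw": 0}, {"dx": 0, "dy": -4, "dz": 30, "yaw": 0}, {"dx": 0, "dy": 0, "dz": 30, "yaw": 0}, {"dx": -8, "dy": -22, "dz": 0, "yaw": 0}, {"dx": -8, "dy": -23, "dz": 0, "yaw": 0}])

```text
t: 9.72
eef_pos: [555.6, -30.2, 261.7]
tcp_rot: [3.138, 0.0, 1.52]
ft_force: [-0.1, -0.4, -1.0]
opening: 0.005
```

Call:
drive_tool(commands=[{"dx": -2, "dy": -10, "dz": 0, "yaw": 0}, {"dx": 0, "dy": 0, "dz": -10, "yaw": 0}, {"dx": 0, "dy": 0, "dz": 0, "yaw": 0}, {"dx": 0, "dy": 0, "dz": 0, "yaw": 0}, {"dx": 0, "dy": 0, "dz": 0, "yaw": 0}], grip=1)

```text
t: 10.13
eef_pos: [553.2, -39.6, 249.6]
tcp_rot: [-3.141, -0.0, 1.519]
ft_force: [0.1, 0.4, -0.4]
opening: 0.301
```

Call:
drive_tool(commands=[{"dx": 0, "dy": 0, "dz": 0, "yaw": 0}, {"dx": 0, "dy": 0, "dz": 0, "yaw": 0}, {"dx": 0, "dy": 0, "dz": 0, "yaw": 0}, {"dx": 0, "dy": 0, "dz": 0, "yaw": 0}, {"dx": 0, "dy": 0, "dz": 0, "yaw": 0}])

```text
t: 10.55
eef_pos: [553.1, -40.3, 250.1]
tcp_rot: [3.141, 0.0, 1.519]
ft_force: [-0.3, 0.1, -0.2]
opening: 0.651
```

Run:
```python
from h import *
s=env.state();print(s["eef_pos"],s["ft_force"],s["t"],s["opening"])
p=s["eef_pos"]
pts=[p+[0,0,36]]+[p+[q*sx,sy*10,36] for q in(47.5,59.5) for sx in(-1,1) for sy in(-1,1)]
show("side","s13.png",260,100,460,250,pts)
```

```text
[553.06913766 -40.33263364 250.12214698] [-0.27694631  0.13169504 -0.22833387] 10.55 0.651484643097401
```

View pics/s13.png

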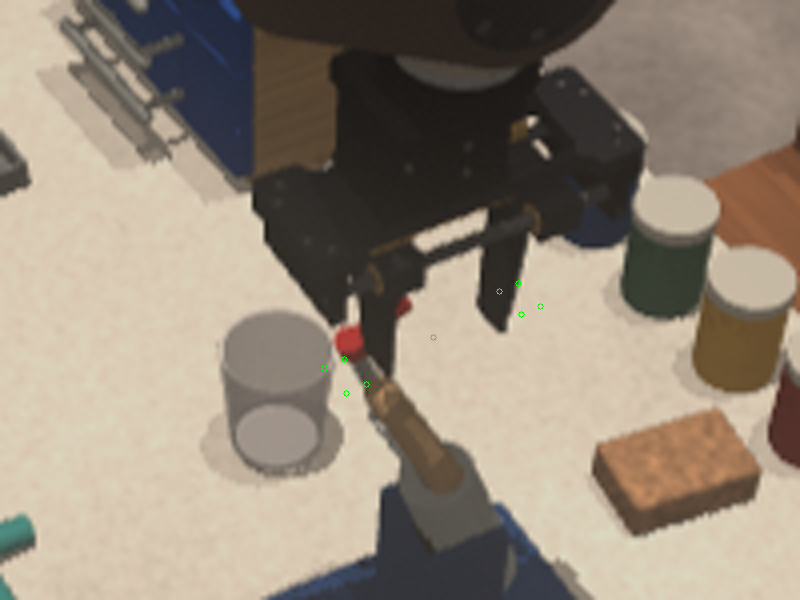

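Call:
drive_tool(commands=[{"dx": -1, "dy": -5, "dz": 0, "yaw": 0}, {"dx": 0, "dy": 0, "dz": -10, "yaw": 0}, {"dx": 0, "dy": 0, "dz": -10, "yaw": 0}, {"dx": 0, "dy": 0, "dz": -10, "yaw": 0}, {"dx": 0, "dy": 0, "dz": -10, "yaw": 0}])

```text
t: 11.02
eef_pos: [551.6, -45.4, 208.5]
tcp_rot: [-3.141, -0.0, 1.518]
ft_force: [0.4, 0.4, -0.2]
opening: 0.993
```

Call:
drive_tool(commands=[{"dx": 0, "dy": 0, "dz": -10, "yaw": 0}, {"dx": 0, "dy": 0, "dz": -10, "yaw": 0}, {"dx": 0, "dy": 0, "dz": -10, "yaw": 0}, {"dx": 0, "dy": 0, "dz": 0, "yaw": 0}, {"dx": 0, "dy": 0, "dz": 0, "yaw": 0}])

```text
t: 11.43
eef_pos: [551.9, -45.4, 179.5]
tcp_rot: [-3.141, -0.0, 1.519]
ft_force: [0.2, 0.8, 0.9]
opening: 0.998
```

Run:
```python
from h import *
s=env.state();print(s["eef_pos"],s["ft_force"],s["t"],s["opening"])
p=s["eef_pos"]+[4,0,0]
pts=[p+[0,0,36]]+[p+[q*sx,sy*10,36] for q in(47.5,59.5) for sx in(-1,1) for sy in(-1,1)]
show("side","s14.png",300,140,440,245,pts)
```

```text
[551.88295667 -45.39341194 179.50431002] [0.21310819 0.81315753 0.92163633] 11.4333 0.9980691180966463
```

View pics/s14.png

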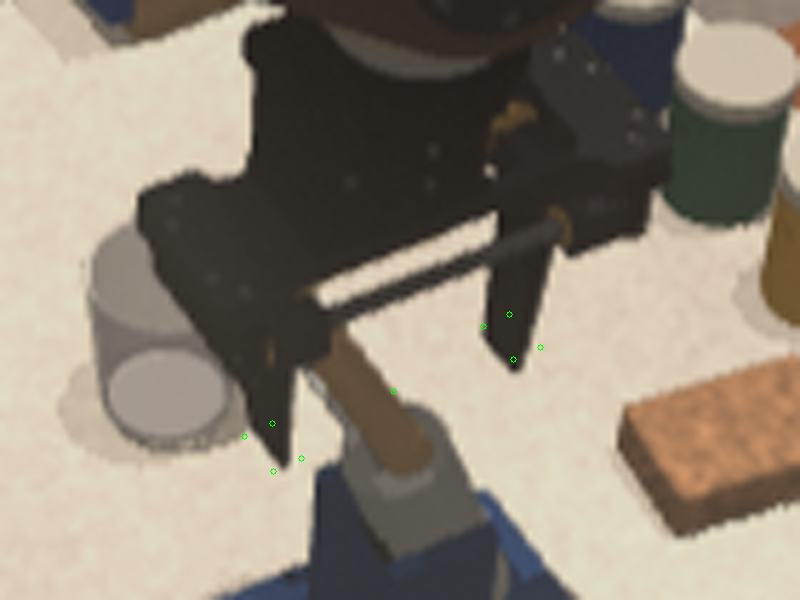

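Call:
drive_tool(commands=[{"dx": 1, "dy": 0, "dz": -10, "yaw": 0}, {"dx": 0, "dy": 0, "dz": -10, "yaw": 0}, {"dx": 0, "dy": 0, "dz": -10, "yaw": 0}, {"dx": 0, "dy": 0, "dz": 0, "yaw": 0}, {"dx": 0, "dy": 0, "dz": 0, "yaw": 0}])

```text
t: 11.9
eef_pos: [552.7, -45.4, 149.3]
tcp_rot: [-3.14, -0.0, 1.519]
ft_force: [-0.3, 0.7, 0.2]
opening: 1.002
```

Run:
```python
from h import *
s=env.state();print(s["eef_pos"],s["ft_force"],s["t"],s["opening"])
show("side","s15.png",300,140,440,245)
```

```text
[552.67720839 -45.41463747 149.26608026] [-0.2819655   0.73050674  0.16732359] 11.9 1.0019469459620542
```

View pics/s15.png

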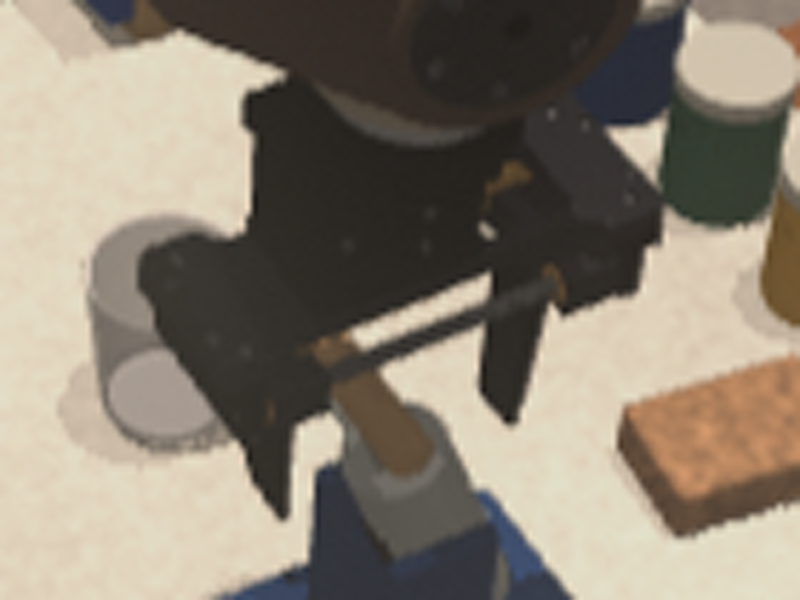

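Run:
```python
from h import *
k=800/140
z=lambda p:((proj(p,"side")[0]+.5-[300,140])*k).round(0)
for s in(-40,-21,0,40):
    M=np.array([572.7,-25,155]);print(s,z(M+frame(-.057)@[0,s,45]))
b=M+frame(-.057)@[0,-21,45]
for dx in(0,4): 
    t=np.array([552.7+dx,-45.4,149.3+35]);print(dx,[z(t+[sx*53.5+a,-10,0]) for sx in(-1,1) for a in (-6,6)])
```

```text
-40 [417. 457.]
-21 [391. 423.]
0 [363. 386.]
40 [311. 318.]
0 [array([264., 529.]), array([291., 516.]), array([500., 418.]), array([526., 406.])]
4 [array([273., 525.]), array([300., 512.]), array([509., 414.]), array([534., 402.])]
```

Call:
drive_tool(commands=[{"dx": 0, "dy": 0, "dz": 0, "yaw": 0}, {"dx": 0, "dy": 0, "dz": 0, "yaw": 0}, {"dx": 0, "dy": 0, "dz": 0, "yaw": 0}, {"dx": 0, "dy": 0, "dz": 0, "yaw": 0}, {"dx": 0, "dy": 0, "dz": 0, "yaw": 0}], grip=0.3)

```text
t: 12.37
eef_pos: [553.1, -45.5, 150.3]
tcp_rot: [3.141, 0.0, 1.519]
ft_force: [-0.5, 0.2, 0.1]
opening: 0.707
```

Call:
drive_tool(commands=[{"dx": 0, "dy": 0, "dz": 0, "yaw": 0}, {"dx": 0, "dy": 0, "dz": 0, "yaw": 0}, {"dx": 0, "dy": 0, "dz": 0, "yaw": 0}, {"dx": 0, "dy": 0, "dz": 0, "yaw": 0}, {"dx": 0, "dy": 0, "dz": 0, "yaw": 0}])

```text
t: 12.78
eef_pos: [553.0, -45.4, 150.1]
tcp_rot: [3.142, 0.0, 1.519]
ft_force: [0.2, 0.5, -0.1]
opening: 0.354
```

Run:
```python
from h import *
s=env.state();print(s["eef_pos"],s["ft_force"],s["t"],s["opening"])
show("side","s16.png",310,160,410,235)
```

```text
[553.0042166  -45.41210616 150.06867412] [ 0.23095698  0.51444142 -0.07104759] 12.7833 0.35420800812909786
```

View pics/s16.png

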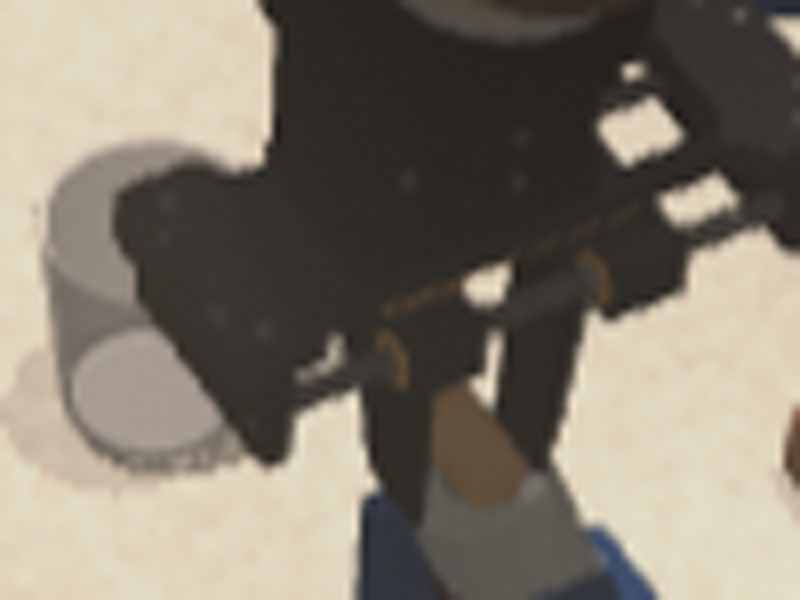

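Call:
drive_tool(commands=[{"dx": 0, "dy": 0, "dz": 0, "yaw": 0}, {"dx": 0, "dy": 0, "dz": 0, "yaw": 0}], grip=0)

```text
t: 13.0
eef_pos: [553.2, -45.5, 150.1]
tcp_rot: [3.141, 0.0, 1.519]
ft_force: [2.6, 0.4, -1.3]
opening: 0.218
```

Call:
drive_tool(commands=[{"dx": 0, "dy": 0, "dz": 0, "yaw": 0}, {"dx": 0, "dy": 0, "dz": 0, "yaw": 0}])

```text
t: 13.17
eef_pos: [553.4, -45.5, 150.1]
tcp_rot: [3.141, 0.0, 1.518]
ft_force: [2.8, -0.7, -1.8]
opening: 0.203
```

Call:
drive_tool(commands=[{"dx": -0.3, "dy": 0, "dz": 1.0, "yaw": 0}, {"dx": -0.7, "dy": 0.1, "dz": 2, "yaw": 0}, {"dx": -1.0, "dy": 0.1, "dz": 2.8, "yaw": 0}, {"dx": -1.4, "dy": 0.1, "dz": 3.8, "yaw": 0}, {"dx": 0, "dy": 0, "dz": 0, "yaw": 0}])

```text
t: 13.58
eef_pos: [549.5, -45.1, 160.2]
tcp_rot: [3.141, 0.0, 1.519]
ft_force: [2.3, 0.6, -1.0]
opening: 0.208
```

Call:
drive_tool(commands=[{"dx": -1.4, "dy": 0.1, "dz": 3.8, "yaw": 0}, {"dx": -1.4, "dy": 0.1, "dz": 3.8, "yaw": 0}, {"dx": -1.4, "dy": 0.1, "dz": 3.8, "yaw": 0}, {"dx": -1.4, "dy": 0.1, "dz": 3.8, "yaw": 0}, {"dx": 0, "dy": 0, "dz": 0, "yaw": 0}])

```text
t: 14.0
eef_pos: [543.7, -44.7, 175.7]
tcp_rot: [3.141, 0.0, 1.519]
ft_force: [1.1, 0.5, -3.2]
opening: 0.203
```

Run:
```python
from h import *
s=env.state();print(s["eef_pos"],s["ft_force"],s["moment"],s["t"],s["opening"])
show("side","s17.png",310,160,410,235)
```

```text
[543.66163008 -44.73483118 175.7064823 ] [ 1.10152366  0.48138408 -3.24640387] [-0.12197119 -0.13546293 -0.04323816] 14.0 0.202738300844965
```

View pics/s17.png

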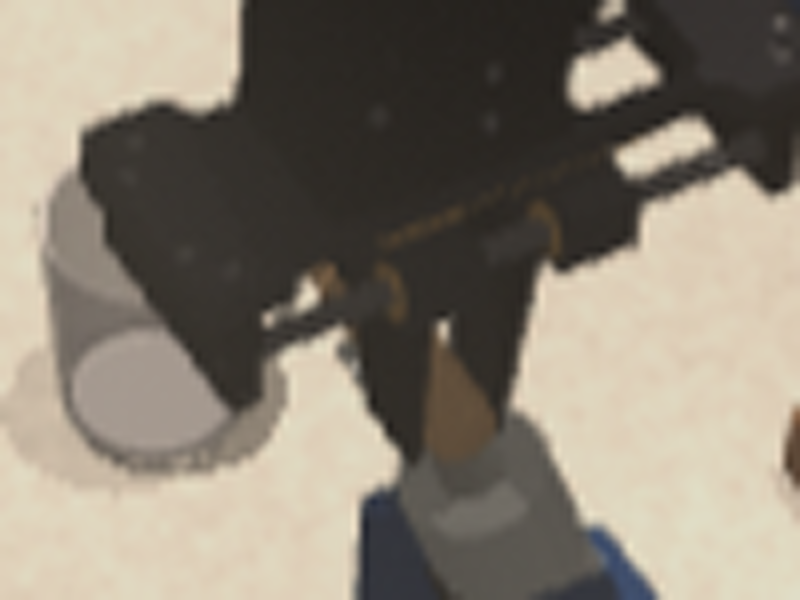

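Call:
drive_tool(commands=[{"dx": -1.4, "dy": 0.1, "dz": 3.8, "yaw": 0}, {"dx": -1.4, "dy": 0.1, "dz": 3.8, "yaw": 0}, {"dx": -1.4, "dy": 0.1, "dz": 3.8, "yaw": 0}, {"dx": -1.4, "dy": 0.1, "dz": 3.8, "yaw": 0}, {"dx": 0, "dy": 0, "dz": 0, "yaw": 0}])

```text
t: 14.47
eef_pos: [538.2, -44.4, 190.9]
tcp_rot: [3.141, 0.0, 1.519]
ft_force: [0.5, -0.2, -4.0]
opening: 0.206
```

Call:
drive_tool(commands=[{"dx": -1.4, "dy": 0.1, "dz": 3.8, "yaw": 0}, {"dx": -1.4, "dy": 0.1, "dz": 3.8, "yaw": 0}, {"dx": -1.4, "dy": 0.1, "dz": 3.8, "yaw": 0}, {"dx": 0, "dy": 0, "dz": 0, "yaw": 0}, {"dx": 0, "dy": 0, "dz": 0, "yaw": 0}])

```text
t: 14.88
eef_pos: [534.1, -44.0, 201.7]
tcp_rot: [3.141, 0.0, 1.519]
ft_force: [0.0, 0.4, -4.8]
opening: 0.205
```

Run:
```python
from h import *
s=env.state();print(s["eef_pos"],s["ft_force"],s["moment"],s["t"],s["opening"])
show("side","s18.png",330,175,410,235);
show("top","t18.png",270,160,390,250);
print([(d["pixel"],d["conf"]) for d in env.place_of("ring","side")],[(d["pixel"],d["conf"]) for d in env.place_of("collar_mouth","side")])
```

```text
[534.11752829 -44.04819381 201.68957307] [ 0.02850042  0.37456926 -4.77977401] [-0.12333236  0.10190503  0.01284022] 14.8833 0.20509196292522186
[([160.3, 242.1], 0.98), ([268.7, 260.2], 0.78), ([366.7, 218.1], 0.51)] [([368.2, 213.7], 0.86)]
```

View pics/s18.png

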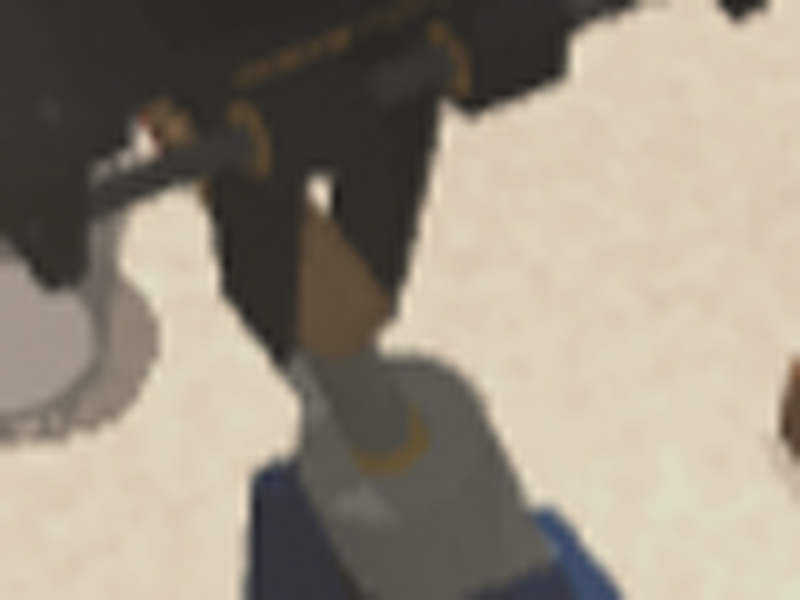

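View pics/t18.png

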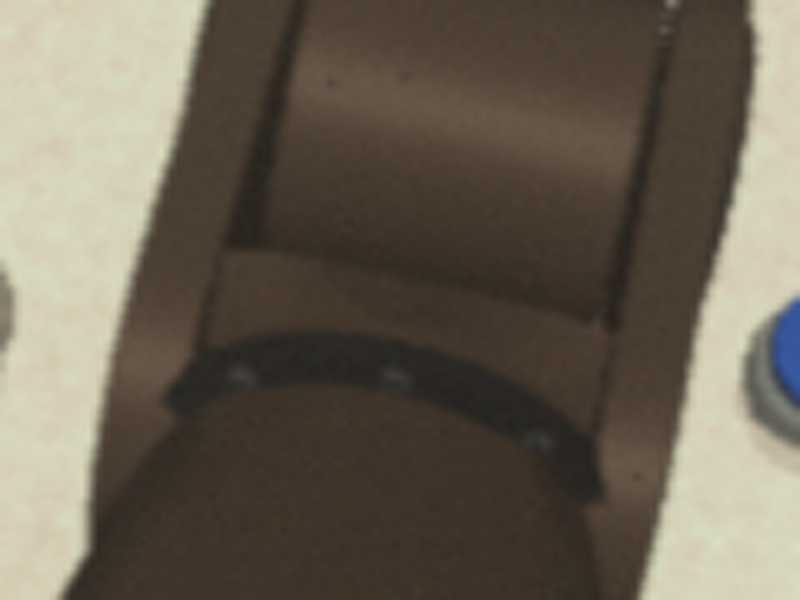

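Call:
drive_tool(commands=[{"dx": -0.9, "dy": 0.1, "dz": 2.4, "yaw": 0}, {"dx": -0.9, "dy": 0, "dz": 2.3, "yaw": 0}, {"dx": -0.8, "dy": 0, "dz": 2.3, "yaw": 0}, {"dx": 0, "dy": 0, "dz": 0, "yaw": 0}, {"dx": 0, "dy": 0, "dz": 0, "yaw": 0}])

```text
t: 15.5
eef_pos: [531.6, -44.0, 208.7]
tcp_rot: [3.141, 0.0, 1.519]
ft_force: [-0.3, 0.1, -4.3]
opening: 0.206
```

Run:
```python
from h import *
s=env.state();print(s["eef_pos"],s["ft_force"],s["moment"],s["t"],s["opening"])
show("side","s19.png",350,200,390,230);show("side","s20.png",270,120,430,240)
M=np.array([572.7,-25,155]);F=frame(-.057)
for h in(0,4,8,12,16): print(h,((proj(M+F@[0,-8,h],"side")[0]+.5-[350,200])*20).round(0),((proj(M+F@[-8,0,h],"side")[0]+.5-[350,200])*20).round(0))
```

```text
[531.58576244 -43.97687557 208.66760354] [-0.30104661  0.126109   -4.33071406] [-0.1020819   0.16868406 -0.00523282] 15.5 0.20606435989019775
0 [407. 405.] [311. 397.]
4 [398. 388.] [302. 379.]
8 [390. 370.] [293. 362.]
12 [381. 352.] [284. 344.]
16 [372. 334.] [275. 326.]
```

View pics/s19.png

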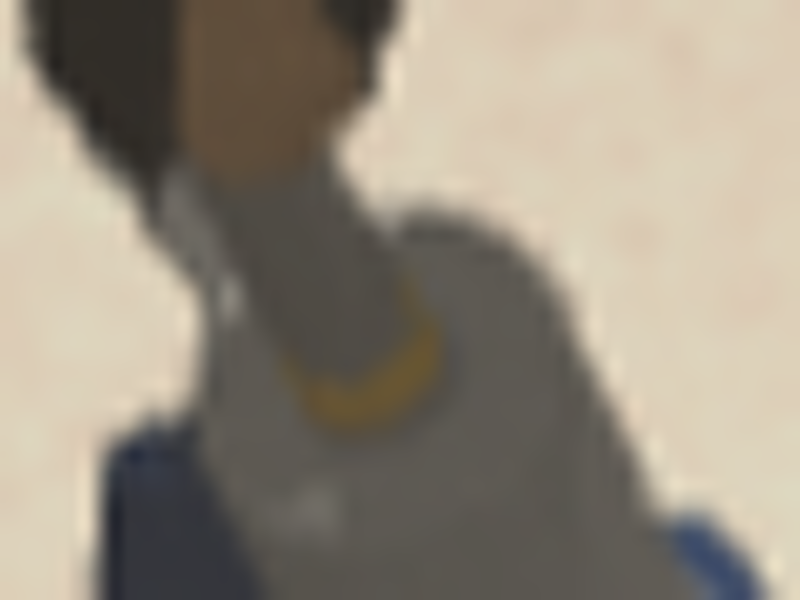

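View pics/s20.png

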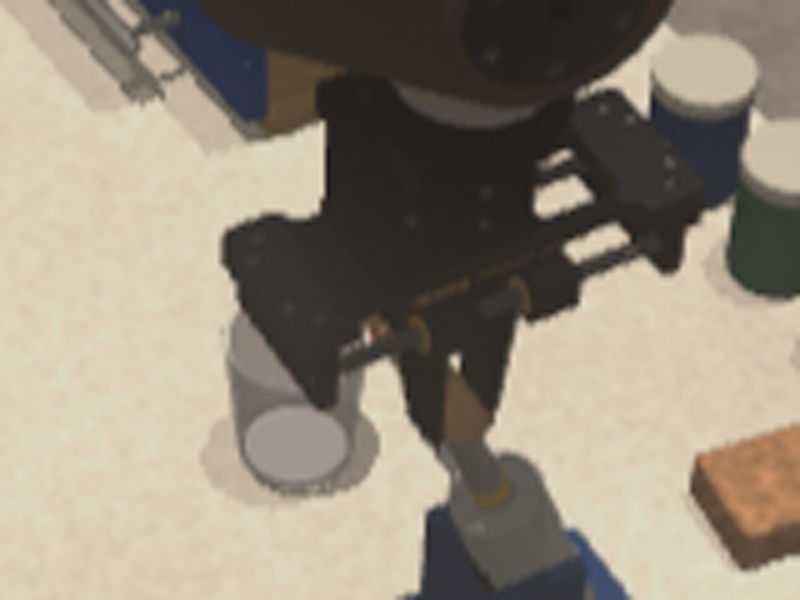

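Run:
```python
from h import *
im=np.mean([env.read_camera("side").astype(float) for _ in range(10)],0)
sat=((im[...,0]+im[...,1])/2-im[...,2]).astype(np.float32)
d=np.array([-.45,-.9])/4  # px per mm up axis
perp=np.array([.9,-.45]);perp/=np.linalg.norm(perp)
M=np.array([572.7,-25,155]);F=frame(-.057);p0=proj(M,"side")[0];print(p0)
n=np.array([-0.6,-.8,0])
for w in(-3,-2,-1,0,1,2,3):
    h=np.arange(-16,20,2.);q=p0+perp*w+h[:,None]*d
    print(w,cv2.remap(sat,q[:,0].astype(np.float32)[None],q[:,1].astype(np.float32)[None],cv2.INTER_LINEAR)[0].round(0).astype(int))
rm=im.mean(2)
z=cv2.resize(np.clip((im-40)*2.2,0,255).astype(np.uint8)[200:230,350:390,::-1],None,fx=20,fy=20,interpolation=cv2.INTER_NEAREST);cv2.imwrite("pics/s21.png",z)
s=env.state();print(s["eef_pos"],s["t"])
```

```text
[368.00796973 217.37083123]
-3 [ 9 10 16 22 30 39 34 31 25 17 13 11  8  8  8  8  9  9]
-2 [10 17 23 32 41 37 31 23 14  9  9  9  9  9  9  9  9  9]
-1 [13 18 28 39 40 36 28 19 11  9  9  9  9  9  9  9  9  9]
0 [10 18 28 36 41 38 30 21 13  9  9  8  8  8  8  8  8  8]
1 [10 14 23 34 39 39 34 25 16 12  9  9  9  9  9  9  9  9]
2 [ 8 11 16 25 34 39 38 37 27 19 15 12 10 10  9  9  9  9]
3 [ 8  8  9 13 19 26 32 33 29 25 22 23 20 16 12 10  9  9]
[531.60964342 -43.94512929 208.42743695] 16.1
```

View pics/s21.png

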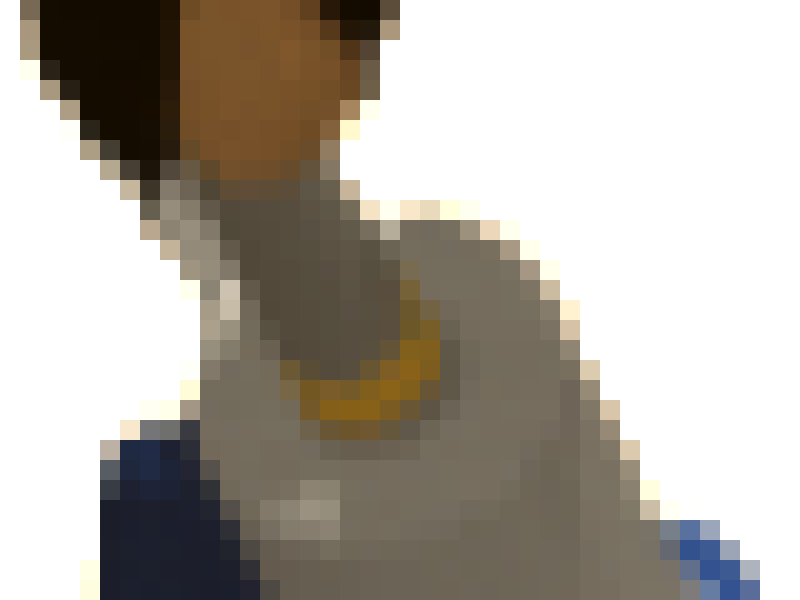

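```bash
python3 -c "
from cell import env
s=env.state();print(s['eef_pos'],s['ft_force'],s['opening'],s['t']);print(env.job_done())"
```

```text
[531.60964342 -43.94512929 208.42743695] [ 5.30867823e-01 -3.35686717e-03 -4.46584479e+00] 0.20538733696575678 16.1
the job is handed in; nothing more can be done
None
```

The extruder is ready for loading. The red catch is swung back against its stop and the plunger is drawn out about 62 mm along the barrel. I handed it in at 16.1 s with the plunger still held by its handle.

- **Catch:** I pushed it with the closed fingertips until it stopped moving. The side camera showed it swung back. The push at the stop peaked at 37 N, harder than it needed to be, and I backed off straight away. After that the gripper hid most of the catch, so I did not see it clearly again.
- **Plunger:** I gripped the handle beside the rod and pulled in a straight line. Sideways force stayed under about 3 N, and at the end the gripper held about 4.5 N, roughly the plunger's weight.
- **Ring:** The last pictures show the whole yellow ring above the mouth, with a thin dark band below it. From the arm's travel, its centre is about 7 mm above the mouth, so about 3 mm of rod should show below it. The dark band fits that, but it is only about one pixel wide in the picture.
- **What disagreed:** In the pictures the fingertips sat about 35 mm higher than the reported tool position. My first two pushes therefore passed over the knob, the second one brushing it. I corrected for this from the pictures and contact forces. I never found the cause.
- **Other things on the table:** Those in the close-up views looked unmoved. I did not check the rest after the first pictures.

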